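# Set a brass bar up in the V-block under the dial gauge

### The arm

A 6-joint arm with a two-finger parallel gripper is mounted at the origin on a cart in front of the work surface, level with it; the furniture and walls round the work are solid. World frame = base frame: x ahead of the robot, y to its left, z up, the work surface at z = 0. Lengths are in mm, angles in rad, forces in N, time in s.
With the tool pointing down it reaches from about 275 to 1000 mm from the base axis. Payload 8.4 kg.
Tool frame: the origin (TCP) lies between the finger pads; the fingertips stand r.nose_length ahead of it and the grasp point (between the pads) lies 8 mm behind it (r.nose_length is the distance from the TCP to the fingertips, in mm); y points along the fingers, x is the direction in which the jaws open and shut, and the axes are right-handed (so a half turn about y gives the same grasp; the last joint's range is limited). The gripper opens to 85 mm and grips with 20 to 120 N. Pads are 22 mm wide; open, the fingers measure 114 mm over their backs; the gripper's body (76 mm by 85 mm) begins 54 mm behind the grasp point. The pads swing forward as they close: fully open they stand 13 mm farther back than shut.
Start: joints at [1.112, 0.353, 1.633, -0, 1.155, -0.002], TCP at [275.673, 560.921, 242.281] pointing down, gripper open.
Joint ranges: [-2.63, 2.63], [-0.92, 2.1], [0.06, 2.66], [-1.3, 4.44], [0, 2.69], [-3.02, 3.02]. Speed limits (rad/s): [2.22, 2.22, 2.79, 3.14, 3.14, 3.14].

### API

Orientations are given as [roll, pitch, yaw] about the fixed x, y, z axes, in that order (R = Rz(yaw) Ry(pitch) Rx(roll)).
In Python, from rig import r, cams, order gives the robot as it stands. The module is installed in compiled form; this text tells all that it offers.
- The arm moves only by the shell command python3 -m crank 'ROWS' [FORCE]. ROWS is JSON, a list of rows, each a list of 7 numbers: the turn, a rotation vector about the tool's x, y, z in degrees, then the shift along the tool's x, y, z in cm, then the opening, from -1 (shut) to 1 (fully open). A call has exactly 10 rows; each row shifts and turns the pose as measured when the row begins, along the tool's axes as they then stand; what a row does not reach is not made up. A row lasts 1/12 s, in which the tool goes at most 41.7 mm and 7.16 degrees, less where a joint would pass 70% of its speed; a pose out of reach is approached as far as the arm can. A call with a gripper value outside its range is refused whole. The fingers move at their own pace and stop on an object; FORCE is the grip in N (left out, the last holds). Time passes only in rows, so rows that do not move let the fingers close, or fill a call up. It gives the time, the measured TCP pose, the force and the opening at its end, in the units of the state.
- r.sense(): the state, without advancing time (a new reading comes with each control period).
- cams.grab_frame(name): name is "scene" or "top" or "wrist"; returns the picture (480x640x3 uint8, blue, green, red); there is no depth.
- cams.camera_info(name): a dict with "intrinsics" (3x3 intrinsics, pixels), "view" (4x4, takes a point from world to camera coordinates); the wrist camera has in their place "hand_eye" (4x4, takes a point from camera to tool coordinates, whose origin is the TCP and whose axes are the tool frame's). Camera axes: x right, y up, looking along -z (the intrinsics and any distortion apply to the point x, -y, -z); pixel columns grow to the right and rows downward; lengths in mm; the calibration is good to about 2 mm. A picture is of the moment at which its call begins: read the wrist's pose just before it. camera_info takes no time and is no camera call.
- order.sign_off(): hands the job in, once; it reports no verdict.
The state is a dict: "clock": time; "qpos": joint angles; "qvel": joint speeds; "joint_efforts": joint torques, N m; "eef_pos": TCP position; "tcp_rot": TCP orientation; "contact_force": force on the tool from outside, world axes, zero at the start; "wrist_torque": the same for the moment, N m; "opening": opening from 0.0 (shut) to 1.0 (fully open).
Only numpy, scipy, OpenCV 4.12 (cv2) and the standard library are available. Lean on these libraries where they do the work, as an engineer would, in place of code of your own. Each camera call takes 0.05 s, during which the arm holds its last target.

### The job

Set the brass bar up for a roundness check: raise the gauge head right to the top of its toothed column so that the pawl holds it there, lay the brass bar from the rack centrally in the V-block beneath it and let go, then squeeze the release lever and lower the head gently until the gauge tip is pushed in a few millimetres by the bar, and leave it held by the pawl. Do not drop or knock the bar on the stand, do not drive the gauge tip to its inner stop, and leave the other two bars and the small black case where they lie.

Things in the scene. Friction and masses are not known exactly. Their poses are not given: they have to be found in the camera images.
- gauge_stand: Gauge stand fixed to the bench: grey base plate 144 (x) x 100 (y) x 16 mm. Origin: middle of its underside; -x is its front, y runs along the groove of its V-block (at x = -35 mm; 44 mm wide, 56 mm long in y, top at z = 80 mm). At x = 45 mm stands a steel column, 22 mm square, top at 182 mm, ten ratchet teeth on its +y face; the gauge head slides on it.
- v_seat (a point): Middle of the bar when it lies fully down and centred in the V-block: 84 mm above the bench, 4 mm above the block's top edges. y along the groove, x across it towards the column, z up. The block reaches only 28 mm to each side of it along y, so the bar's ends stand out 47 mm.
- gauge_slide (a joint): Height of the teal gauge head on the column, m. A sprung pawl catches every 0.006 (0, 0.006 ... 0.054); upper stop 0.058. It starts low. Raised (about 15 N) it clicks past the teeth; left alone it sinks to the tooth below and stays. With the release lever squeezed it is free both ways and, unless held, sinks under its weight (4.6 N) at some 0.03 m/s.
- dial_centre (a point): Centre of the round dial gauge, 76 mm across and 22 mm thick (along x), facing -x, on an arm of the head straight above v_seat; moves with the head (162 mm above the bench at slide 0). It overhangs the V-block: no room for an upright gripper there, so the bar goes in held near one end, the gripper leaning outwards along the bar by 20 to 50 degrees.
- grip_post (a point): Grip point on the fixed teal post on top of the gauge head, at its -y side: 18 mm (x) by 8 mm (y), its top 15 mm above this point, the flat top of the head 26 mm below it. Axes as gauge_stand. Gripped alone across its 18 mm and raised, it lifts the head click by click. Moves with the head.
- handle_mid (a point): Middle of the squeeze handle on top of the head, midway between post and black release lever, level with grip_post; axes as gauge_stand. Outer faces: post y = -28 mm, lever y = +28 mm (56 mm over both; 18 mm wide in x; tops 15 mm above, head's top 26 mm below). Squeezed along y to about 45 mm over both, the pawl is free; the post does not give, only the lever.
- release_lever (a joint): Black release lever, rad: 0 at rest with the pawl in the teeth, 0.2 fully squeezed towards the post (its grip end has moved 11 mm). The pawl is clear of the teeth from about 0.1. Sprung back, 3 to 8 N at the grip.
- gauge_plunger (a joint): How far the gauge's tip is pushed in, m: 0 free, 0.012 inner stop; the red pointer turns once clockwise in 0.010. Spring 0.5 to 1.4 N.
- gauge_tip (a point): Lowest point of the 8 mm ball tip under the gauge, straight above v_seat. Free and at slide 0 it is 81 mm above the bench, so it meets the top of the seated bar (96 mm) at slide 0.015; held on the tooth at 0.012 it is pushed in by 3 mm, at 0.006 by 9 mm.
- brass_bar: The bar to be checked: yellow brass tube, 24 mm in diameter, 150 mm long, 0.19 to 0.32 kg. Origin at its middle, y along its axis (it may turn about y).
- steel_bar: Bright steel bar, 20 mm in diameter, 150 mm long, to stay in the rack. Origin at its middle, y along its axis.
- dark_bar: Dark steel bar, 16 mm in diameter, 150 mm long, to stay in the rack. Origin at its middle, y along its axis.
- bar_rack: Fixed rack on the black tool wallet: wooden plate 166 (x) x 84 (y) x 8 mm, two blue combs 8 mm thick at y = -22 and 22 mm, tops 40 mm above the origin (middle of the underside). In their shallow V-notches (6 mm deep, at x = -60, 0, 60 mm) the three bars lie loose along y in any order; brass axis 49 mm up. Beyond the combs the bar ends are free all round, down to the plate.
- probe_case: Small black case, 56 x 76 x 22 mm, lying on the bench; a bystander. Origin under its middle.

How it is judged:
By the outcome, as a careful person would: the job done as asked, in the order asked, and still so for the second after the job is handed in, with the robot touching nothing.
It also fails if it takes over 61 s, if anything falls off the work surface, if the arm or the gripper's body presses on something with over 40 N, if the wrist force passes 120 N, or if a joint passes its speed limit or range.

## Working session

There is one attempt and no reset: what is moved stays moved. The work goes in short steps, Python scripts to look and compute and a shell command to move; the robot and the scene stay as the last step left them, time stands still between calls to the robot, and variables do not carry over. Pictures are saved under pics/ and viewed, and the job is handed in when it is done.

```bash
mkdir -p pics; ls; python3 - <<'E'
from rig import r,cams,order
import cv2,numpy as np
np.set_printoptions(precision=4,suppress=True)
print(r.sense(), r.nose_length)
for n in ("scene","top","wrist"):
    cv2.imwrite(f"pics/{n}0.png",cams.grab_frame(n)); print(n,cams.camera_info(n))
E
```

```text
pics
{'clock': 0.0, 'qpos': array([ 1.1116,  0.3536,  1.6341,  0.    ,  1.1552, -0.0024]), 'qvel': array([ 0.0019,  0.002 , -0.0027, -0.0017,  0.0007,  0.0003]), 'joint_efforts': array([ -0.0015, -60.5259, -34.2058,   0.    ,   0.0094,  -0.    ]), 'eef_pos': array([275.4649, 560.519 , 241.5621]), 'tcp_rot': array([-1.5708,  0.0013,  1.114 ]), 'contact_force': array([ 0.8728, -0.2453,  0.5359]), 'wrist_torque': array([ 0.0058, -0.023 , -0.0516]), 'opening': 1.0010232315015484} 11.0
scene {'intrinsics': array([[593.6946,   0.    , 316.6271],
       [  0.    , 593.6946, 237.1263],
       [  0.    ,   0.    ,   1.    ]]), 'view': array([[    0.5477,    -0.8366,     0.0072,  -326.7532],
       [    0.6487,     0.43  ,     0.6279,  -400.1272],
       [   -0.5284,    -0.3392,     0.7783, -1047.4959],
       [    0.    ,     0.    ,     0.    ,     1.    ]])}
top {'intrinsics': array([[587.0736,   0.    , 323.1894],
       [  0.    , 587.0736, 248.3192],
       [  0.    ,   0.    ,   1.    ]]), 'view': array([[    0.0031,    -0.9999,     0.0152,   -53.3039],
       [    0.9869,     0.0055,     0.161 ,  -516.1758],
       [   -0.1611,     0.0145,     0.9868, -1396.264 ],
       [    0.    ,     0.    ,     0.    ,     1.    ]])}
wrist {'intrinsics': array([[431.9564,   0.    , 317.5679],
       [  0.    , 431.9564, 243.9299],
       [  0.    ,   0.    ,   1.    ]]), 'hand_eye': array([[   1.    ,   -0.0009,    0.0015,   -0.2314],
       [   0.0017,    0.2897,   -0.9571, -131.6105],
       [   0.0004,    0.9571,    0.2897,   74.623 ],
       [   0.    ,    0.    ,    0.    ,    1.    ]])}
```

View pics/scene0.png

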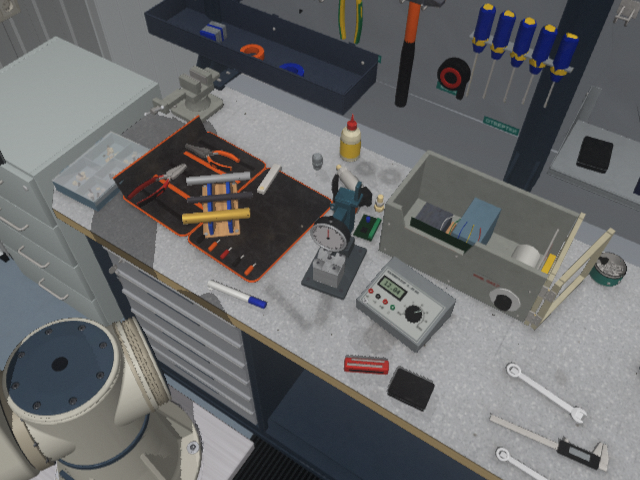

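View pics/top0.png

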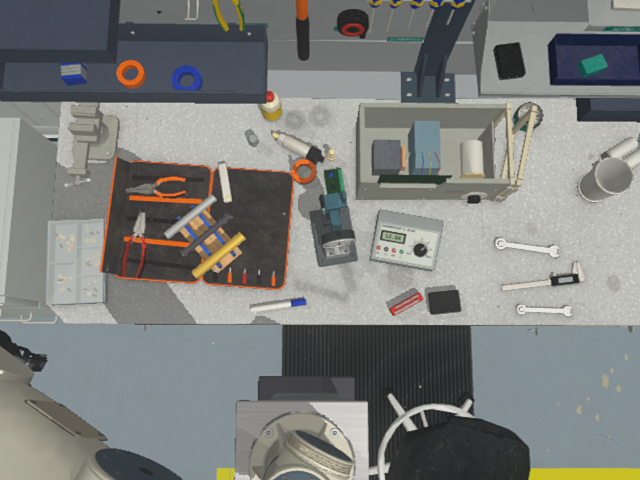

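View pics/wrist0.png

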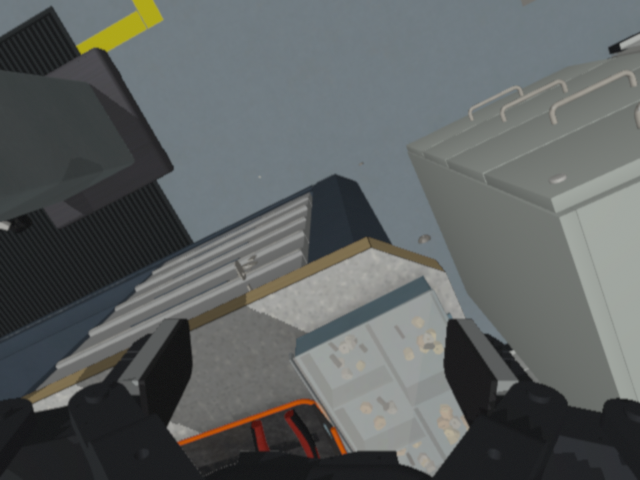

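```bash
python3 - <<'E'
import cv2
s=cv2.imread("pics/scene0.png");t=cv2.imread("pics/top0.png")
cv2.imwrite("pics/s_st.png",cv2.resize(s[150:310,290:400],None,fx=5,fy=5,interpolation=2)[:600*2][:800])
cv2.imwrite("pics/t_st.png",cv2.resize(t[180:280,290:400],None,fx=6,fy=6,interpolation=2))
cv2.imwrite("pics/s_rk.png",cv2.resize(s[150:250,160:280],None,fx=6,fy=6,interpolation=2))
cv2.imwrite("pics/t_rk.png",cv2.resize(t[180:290,150:260],None,fx=5,fy=5,interpolation=2))
E
```

```text
(no output)
```

View pics/s_st.png

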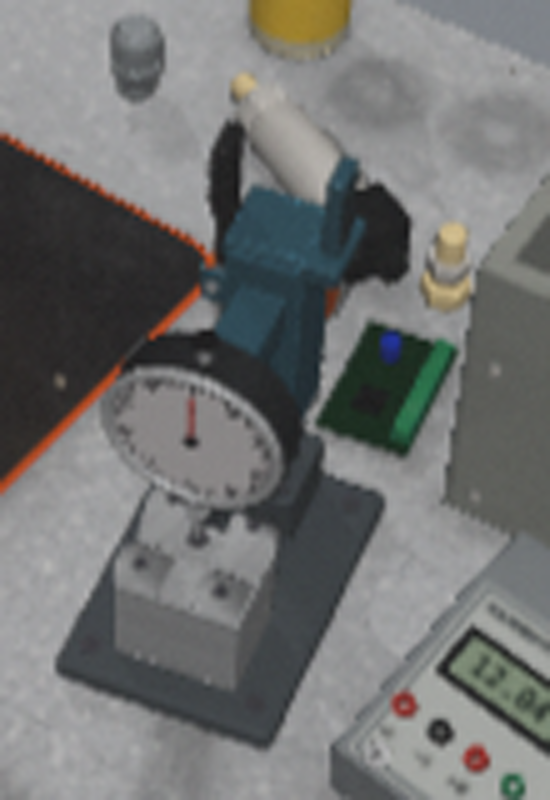

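View pics/t_st.png

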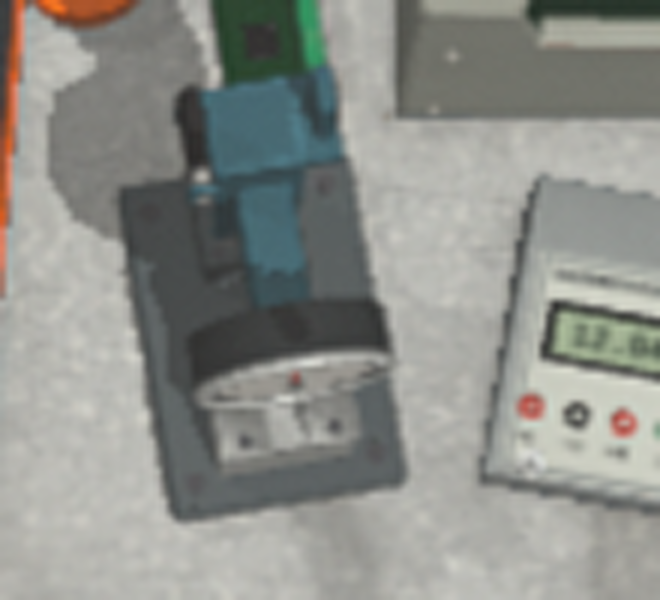

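View pics/s_rk.png

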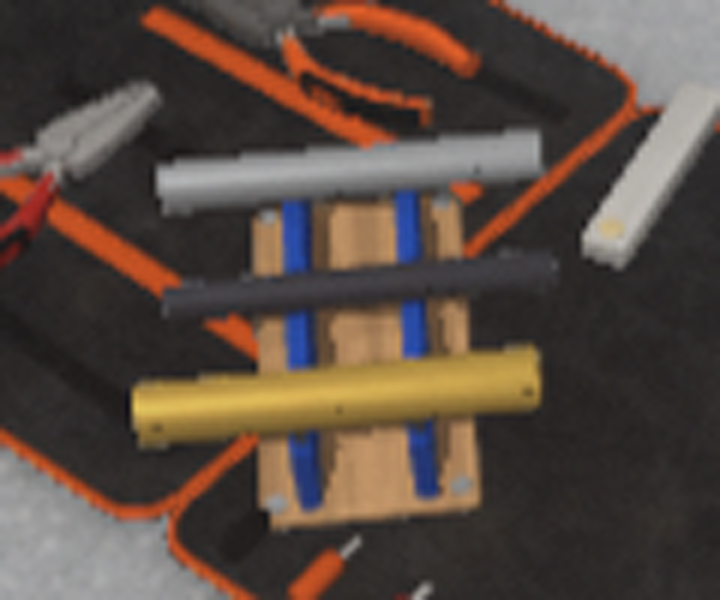

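View pics/t_rk.png

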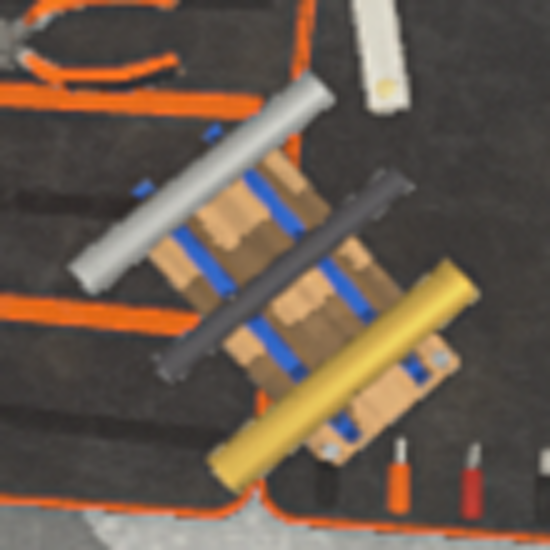

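```bash
cat > h.py <<'E'
import numpy as np,cv2
from scipy.spatial.transform import Rotation as Rn
np.set_printoptions(precision=2,suppress=True)
def ray(cams,n,u,v):
    i=cams.camera_info(n);K=i["intrinsics"];V=i["view"]
    d=np.linalg.inv(K)@[u,v,1];d=d*[1,-1,-1]
    R=V[:3,:3];return -R.T@V[:3,3],R.T@d
def plane(cams,n,u,v,z):
    c,d=ray(cams,n,u,v);return c+d*(z-c[2])/d[2]
def tri(rs):
    A=np.zeros((3,3));b=np.zeros(3)
    for c,d in rs:
        d=d/np.linalg.norm(d);P=np.eye(3)-np.outer(d,d);A+=P;b+=P@c
    x=np.linalg.solve(A,b)
    return x,[np.linalg.norm((np.eye(3)-np.outer(d,d)/(d@d))@(x-c)) for c,d in rs]
def proj(cams,n,p):
    i=cams.camera_info(n);q=i["view"]@np.append(p,1);q=q[:3]*[1,-1,-1];q=i["intrinsics"]@q;return q[:2]/q[2]
E
python3 - <<'E'
from h import *
from rig import cams
T=lambda u,v:(290+u/6-.42,180+v/6-.42)
S=lambda u,v:(290+u/5-.4,150+v/5-.4)
for nm,p in dict(fl=(180,520),fr=(405,485),bl=(122,188)).items(): print("top",nm,plane(cams,"top",*T(*p),16))
for nm,p in dict(fl=(62,663),fr=(268,742),br=(382,495)).items(): print("scene",nm,plane(cams,"scene",*S(*p),16))
for n in("top","scene"):
    im=cv2.imread(f"pics/{n}0.png");h=cv2.cvtColor(im,cv2.COLOR_BGR2HSV)
    m=cv2.inRange(h,(20,110,80),(32,255,255))
    x0,y0,x1,y1=(170,200,260,290) if n=="top" else (160,190,270,240)
    mm=np.zeros_like(m);mm[y0:y1,x0:x1]=m[y0:y1,x0:x1]
    c=max(cv2.findContours(mm,0,1)[0],key=cv2.contourArea);q=cv2.minAreaRect(c);print(n,q)
    b=cv2.boxPoints(q);
    # end mids
    e=[np.linalg.norm(b[i]-b[(i+1)%4]) for i in range(4)];i=int(np.argmin(e[:2]))
    m1=(b[i]+b[(i+1)%4])/2;m2=(b[(i+2)%4]+b[(i+3)%4])/2
    print(m1,m2,[plane(cams,n,*k,52) for k in(m1,m2,q[0])])
    globals()[n]=q[0]
print(tri([ray(cams,n,*globals()[n]) for n in("top","scene")]))
E
```

```text
top fl [475.53 -42.63  16.  ]
top fr [ 490.65 -135.93   16.  ]
top bl [616.05 -17.69  16.  ]
scene fl [478.47 -39.66  16.  ]
scene fr [ 492.98 -134.56   16.  ]
scene br [ 633.4  -108.27   16.  ]
top ((218.04916381835938, 254.95899963378906), (9.730803489685059, 63.89040756225586), 50.19443130493164)
[242.59 234.51] [193.51 275.41] [array([547.83, 145.68,  52.  ]), array([446.99, 261.06,  52.  ]), array([497.09, 203.73,  52.  ])]
scene ((215.5798797607422, 215.39466857910156), (10.067095756530762, 67.71277618408203), 84.89783477783203)
[249.3  212.38] [181.86 218.41] [array([551.28, 153.83,  52.  ]), array([452.94, 269.37,  52.  ]), array([501.88, 211.87,  52.  ])]
(array([494.28, 202.14,  65.75]), [np.float64(1.0130735322135915), np.float64(1.0130735322137396)])
```

```bash
python3 - <<'E'
from h import *
from rig import cams
T=lambda u,v:(290+u/6-.42,180+v/6-.42)
S=lambda u,v:(290+u/5-.4,150+v/5-.4)
print("post top",tri([ray(cams,"top",*T(322,85)),ray(cams,"scene",*S(346,165))]))
print("dial face c",tri([ray(cams,"top",*T(297,379)),ray(cams,"scene",*S(191,440))]))
c=np.array([554.5,-75.4,0]);R=Rn.from_euler('z',10,degrees=True).as_matrix()
for n,f in(("top",T),("scene",S)):
  for nm,p in dict(seat=(-35,0,84),dialface=(-46,0,162),post=(45,-24,230)).items():
    q=proj(cams,n,c+R@p); o=(290,180,6) if n=="top" else (290,150,5); print(n,nm,(q-o[:2])*o[2],c+R@p)
E
```

```text
post top (array([601.92, -90.94, 244.86]), [np.float64(0.529179755613495), np.float64(0.5291797556136651)])
dial face c (array([507.82, -83.91, 168.94]), [np.float64(1.0590176515624554), np.float64(1.0590176515625014)])
top seat [277.36 384.37] [520.03 -81.48  84.  ]
top dialface [290.2  377.89] [509.2  -83.39 162.  ]
top post [319.37  89.1 ] [602.98 -91.22 230.  ]
scene seat [197.94 544.49] [520.03 -81.48  84.  ]
scene dialface [192.03 445.73] [509.2  -83.39 162.  ]
scene post [342.3  188.61] [602.98 -91.22 230.  ]
```

```bash
cat >> h.py <<'E'
def Rt(yaw,lean=0):
    # tool down, tool x at world yaw (deg); lean: gripper leans outward toward +tool-z side (deg)
    return Rn.from_euler('xyz',[-90,0,yaw],degrees=True)*Rn.from_rotvec([np.radians(lean),0,0])
def plan(s,tp,tR,n,k=10):
    R=Rn.from_euler('xyz',s["tcp_rot"]);p=np.array(s["eef_pos"]);tp=np.array(tp,float)
    rv=(R.inv()*tR).as_rotvec()
    print("err mm",tp-p,"deg",np.degrees(rv))
    for i in range(min(k,n)):
        d=R.inv().apply((tp-p)/(n-i));w=(R.inv()*tR).as_rotvec()/(n-i)
        print(np.round(np.degrees(w),2).tolist(),np.round(d/10,2).tolist())
        p=p+R.apply(d*1);R=R*Rn.from_rotvec(w)
E
python3 - <<'E'
from h import *
from rig import r
for l in (0,30): print(Rt(41,l).as_matrix())
plan(r.sense(),[602,-92,330],Rt(10),19,19)
E
```

```text
[[ 0.75 -0.   -0.66]
 [ 0.66  0.    0.75]
 [ 0.   -1.    0.  ]]
[[ 0.75 -0.33 -0.57]
 [ 0.66  0.38  0.65]
 [ 0.   -0.87  0.5 ]]
err mm [ 326.49 -652.62   88.26] deg [ 0.03 53.83 -0.06]
[0.0, 2.83, -0.0] [-2.33, -0.46, -3.06]
[0.0, 2.83, -0.0] [-2.17, -0.46, -3.17]
[0.0, 2.83, -0.0] [-2.01, -0.46, -3.27]
[0.0, 2.83, -0.0] [-1.85, -0.46, -3.37]
[0.0, 2.83, -0.0] [-1.68, -0.46, -3.45]
[0.0, 2.83, -0.0] [-1.51, -0.46, -3.53]
[0.0, 2.83, -0.0] [-1.33, -0.46, -3.6]
[0.0, 2.83, -0.0] [-1.15, -0.46, -3.66]
[0.0, 2.83, -0.0] [-0.97, -0.46, -3.72]
[0.0, 2.83, -0.0] [-0.78, -0.46, -3.76]
[0.0, 2.83, -0.0] [-0.6, -0.46, -3.79]
[0.0, 2.83, -0.0] [-0.41, -0.46, -3.82]
[0.0, 2.83, -0.0] [-0.22, -0.46, -3.83]
[0.0, 2.83, -0.0] [-0.03, -0.46, -3.84]
[0.0, 2.83, -0.0] [0.16, -0.46, -3.84]
[0.0, 2.83, -0.0] [0.35, -0.46, -3.82]
[0.0, 2.83, -0.0] [0.54, -0.46, -3.8]
[0.0, 2.83, -0.0] [0.73, -0.46, -3.77]
[0.0, 2.83, -0.0] [0.91, -0.46, -3.73]
```

```bash
python3 -m crank '[[0,2.8,0,-2.3,-0.5,-3.1,1],[0,2.8,0,-2.2,-0.5,-3.2,1],[0,2.8,0,-2.0,-0.5,-3.3,1],[0,2.8,0,-1.9,-0.5,-3.4,1],[0,2.8,0,-1.7,-0.5,-3.5,1],[0,2.8,0,-1.5,-0.5,-3.5,1],[0,2.8,0,-1.3,-0.5,-3.6,1],[0,2.8,0,-1.2,-0.5,-3.7,1],[0,2.8,0,-1.0,-0.5,-3.7,1],[0,2.8,0,-0.8,-0.5,-3.8,1]]'
python3 - <<'E'
from h import *
from rig import r
plan(r.sense(),[602,-92,330],Rt(10),12,12)
E
```

```text
clock: 0.98
eef_pos: [448.2, 205.3, 289.8]
tcp_rot: [-1.57, 0.004, 0.615]
contact_force: [0.7, 0.7, -0.7]
opening: 1.0
err mm [ 153.84 -297.33   40.17] deg [ 0.04 25.23 -0.26]
[0.0, 2.1, -0.02] [-0.38, -0.33, -2.76]
[0.0, 2.1, -0.02] [-0.28, -0.33, -2.78]
[0.0, 2.1, -0.02] [-0.18, -0.33, -2.78]
[0.0, 2.1, -0.02] [-0.08, -0.33, -2.79]
[0.0, 2.1, -0.02] [0.03, -0.33, -2.79]
[0.0, 2.1, -0.02] [0.13, -0.33, -2.79]
[0.0, 2.1, -0.02] [0.23, -0.34, -2.78]
[0.0, 2.1, -0.02] [0.33, -0.34, -2.77]
[0.0, 2.1, -0.02] [0.43, -0.34, -2.76]
[0.0, 2.1, -0.02] [0.53, -0.34, -2.74]
[0.0, 2.1, -0.02] [0.63, -0.33, -2.72]
[0.0, 2.1, -0.02] [0.73, -0.33, -2.69]
```

```bash
python3 -m crank '[[0,2.6,0,-0.4,-0.4,-3.4,1],[0,2.6,0,-0.3,-0.4,-3.4,1],[0,2.6,0,-0.1,-0.4,-3.4,1],[0,2.6,0,0,-0.4,-3.4,1],[0,2.6,0,0.1,-0.4,-3.4,1],[0,2.6,0,0.3,-0.4,-3.4,1],[0,2.6,0,0.4,-0.4,-3.3,1],[0,2.6,0,0.5,-0.4,-3.3,1],[0,2.6,0,0.7,-0.4,-3.3,1],[0,1.5,0,0.4,-0.4,-1.8,1]]'
cat > wr.py <<'E'
import sys
from h import *
from rig import r,cams
s=r.sense();im=cams.grab_frame("wrist");cv2.imwrite(f"pics/{sys.argv[1]}.png",im)
import pickle;pickle.dump(s,open(f"pics/{sys.argv[1]}.pkl","wb"));print(s["eef_pos"],s["tcp_rot"],s["opening"],s["contact_force"],s["clock"])
E
cat >> h.py <<'E'
import pickle
def wray(cams,tag,u,v):
    s=pickle.load(open(f"pics/{tag}.pkl","rb"));R=Rn.from_euler('xyz',s["tcp_rot"]).as_matrix();p=s["eef_pos"]
    i=cams.camera_info("wrist");H=i["hand_eye"];d=np.linalg.inv(i["intrinsics"])@[u,v,1]*[1,-1,-1]
    return R@H[:3,3]+p,R@H[:3,:3]@d
def wplane(cams,tag,u,v,z):
    c,d=wray(cams,tag,u,v);return c+d*(z-c[2])/d[2]
E
python3 wr.py w1
```

```text
clock: 1.82
eef_pos: [595.9, -104.6, 331.4]
tcp_rot: [-1.573, 0.004, 0.153]
contact_force: [-0.9, 0.8, -0.4]
opening: 0.998
[ 595.94 -104.59  331.44] [-1.57  0.    0.15] 0.9984457221567622 [-0.9   0.81 -0.36] 1.8167
```

View pics/w1.png

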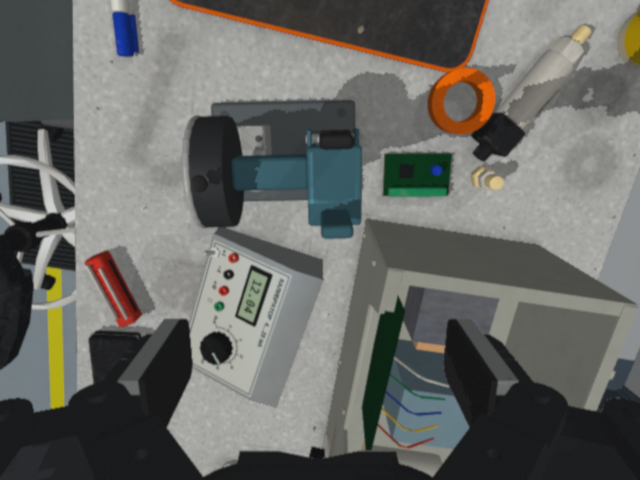

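```bash
python3 - <<'E'
import cv2
s=cv2.imread("pics/w1.png")
cv2.imwrite("pics/w1c.png",cv2.resize(s[95:245,180:370],None,fx=4,fy=4,interpolation=2))
E
```

```text
(no output)
```

View pics/w1c.png

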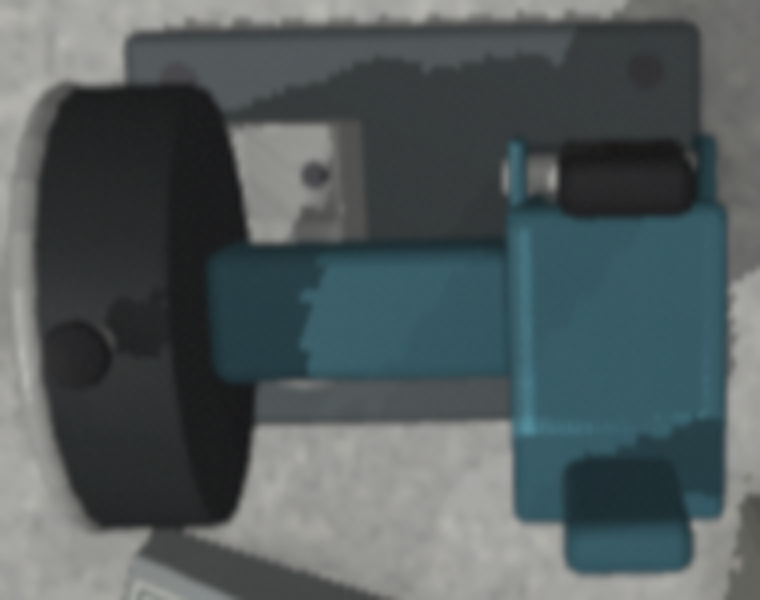

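```bash
python3 - <<'E'
from h import *
from rig import cams
T=lambda u,v:(290+u/6-.42,180+v/6-.42)
S=lambda u,v:(290+u/5-.4,150+v/5-.4)
W=lambda u,v:(180+u/4-.4,95+v/4-.4)
w=wray(cams,"w1",*W(629,547))
print(w[0],wplane(cams,"w1",*W(629,547),245),wplane(cams,"w1",*W(629,547),241))
for a,b in(((566,547),(691,547)),((629,523),(629,570))): print(wplane(cams,"w1",*W(*a),245)-wplane(cams,"w1",*W(*b),245))
print(tri([w,ray(cams,"top",*T(322,85)),ray(cams,"scene",*S(346,165))]))
# lever top
print("lever",wplane(cams,"w1",*W(627,178),245))
for q in((130,35),(695,25)): print(wplane(cams,"w1",*W(*q),16))
E
```

```text
[584.47 -31.07 462.89] [602.38 -88.95 245.  ] [602.71 -90.02 241.  ]
[-16.14  -2.52   0.  ]
[-1.05  6.28  0.  ]
(array([602.61, -90.29, 243.37]), [np.float64(0.8743301148976911), np.float64(0.7155676155319216), np.float64(0.9419722040639862)])
lever [594.38 -42.68 245.  ]
[478.18 -39.76  16.  ]
[615.25 -16.27  16.  ]
```

```bash
python3 - <<'E'
from h import *
from rig import r
plan(r.sense(),[602.5,-90,331],Rt(9.8),1,1)
E
```

```text
err mm [ 5.58 16.66 -1.09] deg [ 0.22 -1.18 -0.19]
[0.22, -1.18, -0.19] [0.8, 0.1, 1.56]
```

```bash
python3 -m crank '[[0.2,-1.2,-0.2,0.4,0,0.8,1],[0,0,0,0.4,0,0.8,1],[0,0,0,0,1.0,0,1],[0,0,0,0,2.0,0,1],[0,0,0,0,2.0,0,1],[0,0,0,0,2.0,0,1],[0,0,0,0,1.5,0,1],[0,0,0,0,1.0,0,1],[0,0,0,0,0,0,1],[0,0,0,0,0,0,1]]' 30
python3 - <<'E'
from h import *
from rig import r
plan(r.sense(),[602.5,-90,223],Rt(9.8),1,1)
E
python3 wr.py w2
```

```text
clock: 2.7
eef_pos: [599.5, -78.8, 228.3]
tcp_rot: [-1.568, 0.003, 0.184]
contact_force: [-0.1, 0.2, 0.2]
opening: 1.003
err mm [  3.05 -11.21  -5.26] deg [-0.19  0.75 -0.16]
[-0.19, 0.75, -0.16] [0.1, 0.52, -1.16]
[599.45 -78.79 228.26] [-1.57  0.    0.18] 1.0034654082571732 [-0.12  0.22  0.23] 2.7
```

View pics/w2.png

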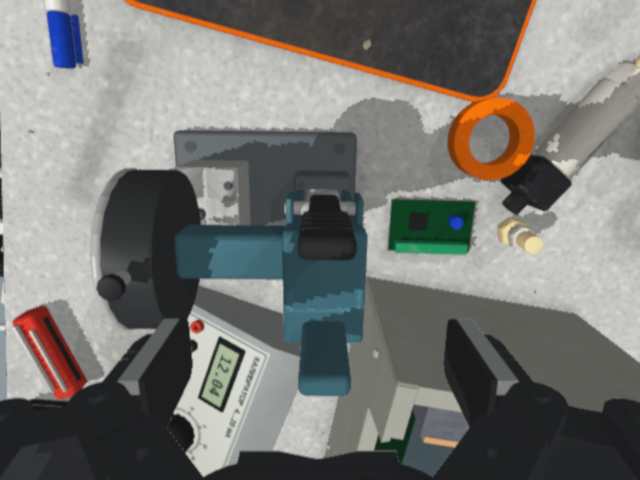

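```bash
python3 -m crank '[[-0.2,0.7,-0.2,0.1,0.2,-0.6,1],[0,0,0,0,0.2,-0.5,1],[0,0,0,0,0,0,1],[0,0,0,0,0,0,1],[0,0,0,0,0,0,-0.4],[0,0,0,0,0,0,-0.4],[0,0,0,0,0,0,-0.4],[0,0,0,0,0,0,-0.4],[0,0,0,0,0,0,-0.4],[0,0,0,0,0,0,-0.4]]' 40
python3 - <<'E'
from h import *
from rig import r
plan(r.sense(),[602.5,-90,223],Rt(9.8),1,1)
E
python3 wr.py w3
```

```text
clock: 3.58
eef_pos: [605.1, -91.1, 228.6]
tcp_rot: [-1.574, -0.008, 0.17]
contact_force: [-0.6, -0.4, 0.9]
opening: 0.303
err mm [-2.56  1.12 -5.58] deg [ 0.17 -0.04  0.46]
[0.17, -0.04, 0.46] [-0.24, 0.56, 0.16]
[605.06 -91.12 228.58] [-1.57 -0.01  0.17] 0.3029112381955725 [-0.55 -0.4   0.9 ] 3.5833
```

View pics/w3.png

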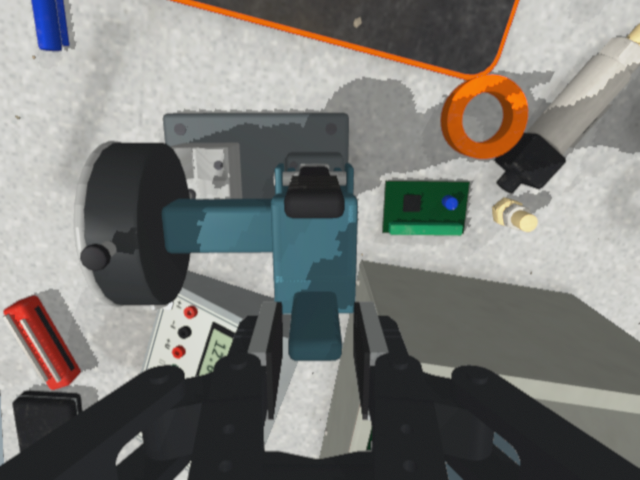

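```bash
python3 -m crank '[[0.2,0,0.4,-0.1,0.4,0.1,-0.4],[0,0,0,-0.1,0.2,0,-0.4],[0,0,0,0,0,0,-0.7],[0,0,0,0,0,0,-1],[0,0,0,0,0,0,-1],[0,0,0,0,0,0,-1],[0,0,0,0,0,0,-1],[0,0,0,0,0,0,-1],[0,0,0,0,0,0,-1],[0,0,0,0,0,0,-1]]' 50
python3 - <<'E'
from h import *
from rig import r
plan(r.sense(),[602.5,-90,223],Rt(9.8),1,1);print(r.sense()["contact_force"])
E
```

```text
clock: 4.47
eef_pos: [603.9, -90.1, 222.3]
tcp_rot: [-1.57, -0.003, 0.171]
contact_force: [0.9, -0.1, 1.2]
opening: 0.194
err mm [-1.36  0.15  0.66] deg [-0.03 -0.02  0.15]
[-0.03, -0.02, 0.15] [-0.13, -0.07, 0.04]
[ 0.93 -0.12  1.21]
```

```bash
python3 -m crank '[[0,0,0,0,-0.4,0,-1],[0,0,0,0,-0.4,0,-1],[0,0,0,0,-0.4,0,-1],[0,0,0,0,-0.4,0,-1],[0,0,0,0,-0.4,0,-1],[0,0,0,0,-0.4,0,-1],[0,0,0,0,-0.4,0,-1],[0,0,0,0,-0.4,0,-1],[0,0,0,0,-0.3,0,-1],[0,0,0,0,0,0,-1]]'
python3 - <<'E'
from rig import r
s=r.sense();print(s["eef_pos"],s["contact_force"],s["opening"],s["wrist_torque"])
E
```

```text
clock: 5.3
eef_pos: [603.8, -90.1, 243.8]
tcp_rot: [-1.568, 0.003, 0.171]
contact_force: [2.1, -0.5, -2.3]
opening: 0.199
[603.81508798 -90.14827415 243.76151658] [ 2.06184532 -0.45907455 -2.26261545] 0.19889634769205866 [-0.04848902 -0.44382322 -0.00067139]
```

```bash
python3 -m crank '[[0,0,0,0,-0.4,0,-1],[0,0,0,0,-0.4,0,-1],[0,0,0,0,-0.4,0,-1],[0,0,0,0,-0.4,0,-1],[0,0,0,0,-0.4,0,-1],[0,0,0,0,-0.4,0,-1],[0,0,0,0,-0.4,0,-1],[0,0,0,0,-0.4,0,-1],[0,0,0,0,-0.4,0,-1],[0,0,0,0,0,0,-1]]'
python3 - <<'E'
from rig import r
s=r.sense();print(s["eef_pos"],s["contact_force"],s["opening"],s["wrist_torque"])
E
```

```text
clock: 6.13
eef_pos: [603.8, -90.2, 267.1]
tcp_rot: [-1.566, 0.009, 0.17]
contact_force: [0.9, 0.4, -2.3]
opening: 0.195
[603.81924851 -90.15513309 267.05845595] [ 0.9287271   0.42511432 -2.28979648] 0.19487612238720153 [-0.05319642 -0.61168869  0.07588909]
```

```bash
python3 -m crank '[[0,0,0,0,-0.3,0,-1],[0,0,0,0,-0.3,0,-1],[0,0,0,0,-0.3,0,-1],[0,0,0,0,-0.3,0,-1],[0,0,0,0,0,0,-1],[0,0,0,0,0,0,-1],[0,0,0,0,0,0,-1],[0,0,0,0,0,0,-1],[0,0,0,0,0,0,-1],[0,0,0,0,0,0,-1]]'
python3 - <<'E'
from rig import r,cams
import cv2
s=r.sense();print(s["eef_pos"],s["contact_force"],s["opening"],s["wrist_torque"])
im=cams.grab_frame("scene");cv2.imwrite("pics/s4.png",cv2.resize(im[120:320,270:420],None,fx=4,fy=4,interpolation=2)[:600])
E
```

```text
clock: 6.97
eef_pos: [603.8, -90.1, 275.1]
tcp_rot: [-1.565, 0.01, 0.17]
contact_force: [2.7, -1.5, -7.5]
opening: 0.195
[603.80842198 -90.13463772 275.08574273] [ 2.71027351 -1.45225955 -7.49383603] 0.19488010977091316 [-0.11897658 -0.98121706  0.00377691]
```

View pics/s4.png

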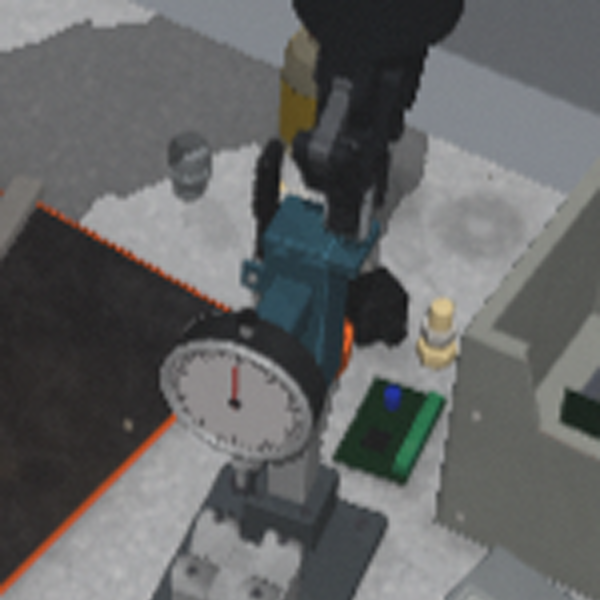

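```bash
python3 - <<'E'
from h import *
from rig import r,cams
for z in (162,165,168,174,204,208,212,216,220): print(z,proj(cams,"scene",np.array([508.5,-83.6,z])))
s=r.sense();print(s["eef_pos"],s["contact_force"])
E
```

```text
162 [328.31 239.42]
165 [328.34 238.46]
168 [328.38 237.5 ]
174 [328.45 235.56]
204 [328.8  225.62]
208 [328.85 224.27]
212 [328.9 222.9]
216 [328.95 221.53]
220 [329.   220.15]
[603.82 -90.14 275.08] [ 2.92 -0.4  -9.08]
```

```bash
python3 -m crank '[[0,0,0,0,0.1,0,-0.5],[0,0,0,0,0,0,-0.2],[0,0,0,0,0,0,0],[0,0,0,0,-1,0,0],[0,0,0,0,-3,0,0],[0,0,0,0,-3,0,0],[0,0,0,0,-2,0,0],[0,0,0,0,0,3,0],[0,0,0,0,0,3,0],[0,0,0,0,0,0,0]]'
python3 - <<'E'
from h import *
from rig import r,cams
s=r.sense();print(s["eef_pos"],s["contact_force"],s["opening"])
im=cams.grab_frame("scene");cv2.imwrite("pics/s5.png",cv2.resize(im[120:320,270:420],None,fx=4,fy=4,interpolation=2)[:600])
E
cat > bar.py <<'E'
from h import *
from rig import r,cams
for z in(62,65,68):
    E=[]
    for a in (("top",(242.59,234.51),(193.51,275.41)),("scene",(249.3,212.38),(181.86,218.41))):
        p,q=plane(cams,a[0],*a[1],z),plane(cams,a[0],*a[2],z);E.append((p+q)/2);d=p-q;print(z,(p+q)/2,np.linalg.norm(d),np.degrees(np.arctan2(d[1],d[0])))
E
python3 bar.py
```

```text
clock: 7.85
eef_pos: [593.1, -30.9, 378.0]
tcp_rot: [-1.565, 0.009, 0.167]
contact_force: [-0.1, -0.6, 0.3]
opening: 0.499
[593.12 -30.92 378.  ] [-0.1  -0.63  0.33] 0.49949452297993374
62 [495.9  201.71  62.  ] 152.14398010284282 -48.85192102059243
62 [496.04 205.02  62.  ] 150.21858345824324 -49.59037235016479
65 [495.45 201.21  65.  ] 151.81791392186574 -48.85192102059244
65 [494.22 203.05  65.  ] 149.77097405989286 -49.590372350164806
68 [494.99 200.72  68.  ] 151.49184774088863 -48.85192102059242
68 [492.4  201.08  68.  ] 149.32336466154248 -49.59037235016481
```

View pics/s5.png

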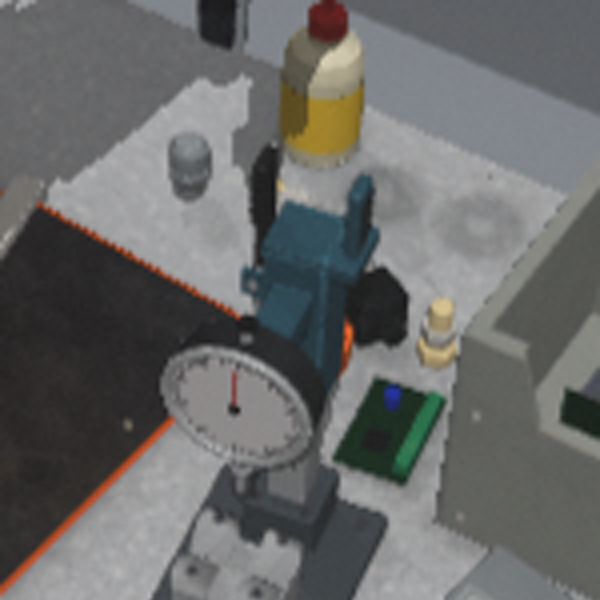

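```bash
python3 - <<'E'
from h import *
from rig import r,cams
plan(r.sense(),[420,289,149],Rt(40.8,-35),12,12)
E
```

```text
err mm [-173.49  321.61 -229.01] deg [-34.5  -30.12  -9.95]
[-2.87, -2.51, -0.83] [-0.96, 1.93, 2.87]
[-2.87, -2.51, -0.83] [-0.86, 1.77, 3.01]
[-2.87, -2.51, -0.83] [-0.75, 1.6, 3.13]
[-2.87, -2.51, -0.83] [-0.63, 1.43, 3.23]
[-2.87, -2.51, -0.83] [-0.51, 1.26, 3.33]
[-2.87, -2.51, -0.83] [-0.38, 1.08, 3.41]
[-2.87, -2.51, -0.83] [-0.24, 0.91, 3.47]
[-2.87, -2.51, -0.83] [-0.1, 0.73, 3.52]
[-2.87, -2.51, -0.83] [0.04, 0.55, 3.55]
[-2.87, -2.51, -0.83] [0.19, 0.38, 3.57]
[-2.87, -2.51, -0.83] [0.35, 0.2, 3.57]
[-2.87, -2.51, -0.83] [0.5, 0.03, 3.56]
```

```bash
python3 -m crank '[[-3,-2.5,-0.8,-1,1.9,2.9,0],[-3,-2.5,-0.8,-0.9,1.8,3,0],[-3,-2.5,-0.8,-0.8,1.6,3.1,0],[-3,-2.5,-0.8,-0.6,1.4,3.2,0],[-3,-2.5,-0.8,-0.5,1.3,3.3,0],[-3,-2.5,-0.8,-0.4,1.1,3.4,0],[-3,-2.5,-0.8,-0.2,0.9,3.5,0],[-3,-2.5,-0.8,-0.1,0.7,3.5,0],[-3,-2.5,-0.8,0,0.6,3.5,0],[-3,-2.5,-0.8,0,0.4,2.5,0]]'
python3 - <<'E'
from h import *
from rig import r,cams
plan(r.sense(),[420,289,149],Rt(40.8,-35),5,5)
E
```

```text
clock: 8.73
eef_pos: [460.7, 220.9, 192.0]
tcp_rot: [-2.136, -0.035, 0.629]
contact_force: [0.1, 0.8, -1.1]
opening: 0.5
err mm [-40.65  68.07 -43.02] deg [-2.54 -5.05 -0.99]
[-0.51, -1.01, -0.2] [0.11, -0.12, 1.8]
[-0.51, -1.01, -0.2] [0.15, -0.13, 1.79]
[-0.51, -1.01, -0.2] [0.18, -0.15, 1.79]
[-0.51, -1.01, -0.2] [0.21, -0.16, 1.78]
[-0.51, -1.01, -0.2] [0.24, -0.18, 1.78]
```

```bash
python3 -m crank '[[-0.5,-1,-0.2,0.1,-0.1,2,0],[-0.5,-1,-0.2,0.2,-0.1,2,0],[-0.5,-1,-0.2,0.2,-0.2,2,0],[-0.5,-1,-0.2,0.2,-0.2,1.5,0],[-0.3,-0.6,0,0.2,-0.2,1,0],[0,0,0,0,0,0,0],[0,0,0,0,0,0,0],[0,0,0,0,0,0,0],[0,0,0,0,0,0,0],[0,0,0,0,0,0,0]]'
python3 - <<'E'
from h import *
from rig import r,cams
plan(r.sense(),[420,289,149],Rt(40.8,-35),5,1)
E
python3 wr.py w6
```

```text
clock: 9.57
eef_pos: [421.3, 290.7, 149.8]
tcp_rot: [-2.187, 0.005, 0.713]
contact_force: [0.0, -0.1, -0.3]
opening: 0.501
err mm [-1.3  -1.65 -0.82] deg [ 0.3   0.21 -0.18]
[0.06, 0.04, -0.04] [-0.04, 0.02, 0.0]
[421.3  290.65 149.82] [-2.19  0.    0.71] 0.5014769056621456 [ 0.05 -0.05 -0.28] 9.5667
```

View pics/w6.png

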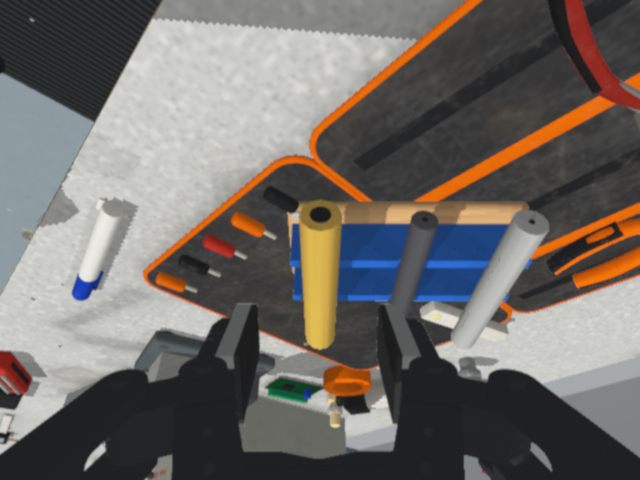

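```bash
python3 - <<'E'
from h import *
from rig import r,cams
im=cv2.imread("pics/w6.png");h=cv2.cvtColor(im,cv2.COLOR_BGR2HSV)
m=cv2.inRange(h,(18,80,60),(34,255,255));m[:195]=0;m[355:]=0;m[:,:290]=0;m[:,350:]=0
c=max(cv2.findContours(m,0,1)[0],key=cv2.contourArea);print(cv2.boundingRect(c))
P=[]
for y in(225,250,280,310,330):
    xs=np.where(m[y])[0];print(y,xs.min(),xs.max())
for z in(62,65.5,68):
    e=wplane(cams,"w6",320.5,215,z);print(z,e, "far",wplane(cams,"w6",319.5,338,z+0))
w=wray(cams,"w6",320.5,215);print(tri([w,ray(cams,"top",193.51,275.41),ray(cams,"scene",181.86,218.41)]), w[0])
print(np.array([494.8,202,65.5])+75*np.array([-.653,.757,0]))
E
```

```text
(299, 199, 43, 152)
225 300 340
250 301 339
280 303 337
310 303 336
330 304 334
62 [444.26 264.81  62.  ] far [541.03 153.04  62.  ]
65.5 [441.67 267.78  65.5 ] far [536.22 158.57  65.5 ]
68 [439.82 269.9   68.  ] far [532.78 162.53  68.  ]
(array([446.77, 261.51,  59.93]), [np.float64(1.2423769803838502), np.float64(2.138796685590598), np.float64(2.0670304365292624)]) [331.55 394.08 214.51]
[445.82 258.77  65.5 ]
```

```bash
python3 - <<'E'
from h import *
from rig import r,cams
c,d=wray(cams,"w6",320.5,215)
for D in(245,250,255,260): print(D,c+d*D)
# sizes along bar: per-row widths -> depth, points on axis
for y,w in((225,41),(250,39.3),(280,35.5),(310,34),(330,31.5)):
    c,d=wray(cams,"w6",319.8,y);print(y,c+d*(431.96*24/w))
# bench rack plate, comb edges: top of combs in w6
E
```

```text
245 [452.14 255.77  51.33]
250 [454.6  252.95  48.  ]
255 [457.06 250.13  44.67]
260 [459.52 247.31  41.34]
225 [458.07 248.38  50.73]
250 [469.72 235.05  55.71]
280 [492.73 208.69  54.73]
310 [508.42 190.77  64.41]
330 [528.63 167.62  64.54]
```

```bash
python3 - <<'E'
from h import *
from rig import r,cams
T=lambda u,v:(150+u/5-.4,180+v/5-.4)
S=lambda u,v:(160+u/6-.42,150+v/6-.42)
for a,b in(((332,450),(277,503)),((440,358),(461,484))): print(tri([ray(cams,"top",*T(*a)),ray(cams,"scene",*S(*b))]))
# wrist check of the bar: both ends' triangulation
print(tri([ray(cams,"top",242.59,234.51),ray(cams,"scene",249.3,212.38)]))
print(tri([ray(cams,"top",193.51,275.41),ray(cams,"scene",181.86,218.41)]))
E
```

```text
(array([463.97, 212.49,  26.02]), [np.float64(0.8665530122910908), np.float64(0.8665530122910244)])
(array([510.13, 160.88,  25.25]), [np.float64(0.8942065200672072), np.float64(0.8942065200672701)])
(array([544.32, 145.25,  64.47]), [np.float64(1.628860564047834), np.float64(1.6288605640476692)])
(array([444.9 , 258.28,  67.03]), [np.float64(0.49025666198410645), np.float64(0.49025666198417905)])
```

```bash
python3 - <<'E'
from h import *
from rig import r,cams
T=lambda u,v:(290+u/6-.42,180+v/6-.42)
S=lambda u,v:(290+u/5-.4,150+v/5-.4)
for a,b in(((180,520),(62,663)),((405,485),(268,742))): print(tri([ray(cams,"top",*T(*a)),ray(cams,"scene",*S(*b))]))
# plate far edge in wrist view: comb-top lines; screws
im=cv2.imread("pics/w6.png");cv2.imwrite("pics/w6c.png",cv2.resize(im[180:360,270:550],None,fx=2.8,fy=2.8,interpolation=2))
E
```

```text
(array([474.55, -42.51,  23.07]), [np.float64(0.07735158715952627), np.float64(0.07735158715963121)])
(array([ 490.17, -135.78,   20.55]), [np.float64(0.24718722588809786), np.float64(0.2471872258881571)])
```

View pics/w6c.png

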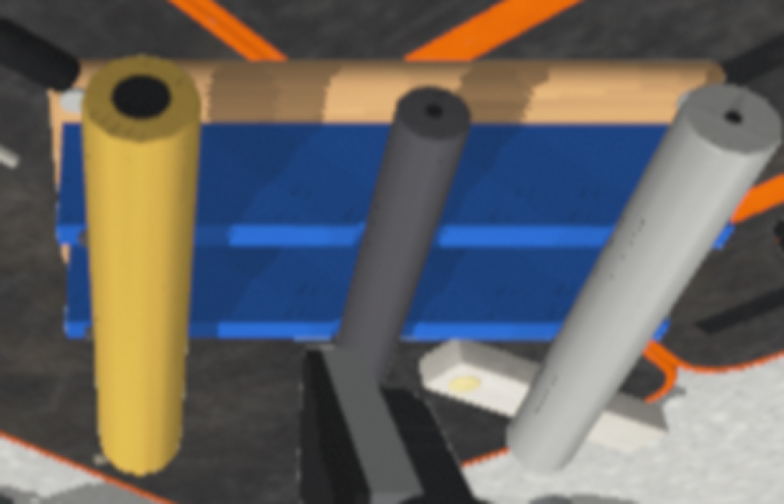

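```bash
python3 - <<'E'
from h import *
from rig import r,cams
plan(r.sense(),[462,242.7,53.5],Rt(40.8,-35),8,1)
E
```

```text
err mm [ 40.69 -47.92 -96.38] deg [ 0.31  0.2  -0.18]
[0.04, 0.03, -0.02] [-0.0, 1.44, 0.06]
```

```bash
python3 -m crank '[[0.3,0.2,-0.2,0,1.2,0.1,0],[0,0,0,0,1.8,0.1,0],[0,0,0,0,1.8,0.1,0],[0,0,0,0,1.8,0.1,0],[0,0,0,0,1.8,0,0],[0,0,0,0,1.4,0,0],[0,0,0,0,0.8,0,0],[0,0,0,0,0,0,0],[0,0,0,0,0,0,0],[0,0,0,0,0,0,0]]' 80
python3 - <<'E'
from h import *
from rig import r,cams
plan(r.sense(),[462,242.7,53.5],Rt(40.8,-35),1,1)
E
python3 wr.py w7
```

```text
clock: 10.45
eef_pos: [464.3, 243.9, 62.0]
tcp_rot: [-2.179, -0.01, 0.705]
contact_force: [0.2, -0.1, 0.8]
opening: 0.503
err mm [-2.35 -1.21 -8.53] deg [-0.14 -0.63  0.24]
[-0.14, -0.63, 0.24] [-0.27, 0.66, 0.54]
[464.35 243.91  62.03] [-2.18 -0.01  0.71] 0.5028115486017225 [ 0.22 -0.09  0.77] 10.45
```

View pics/w7.png

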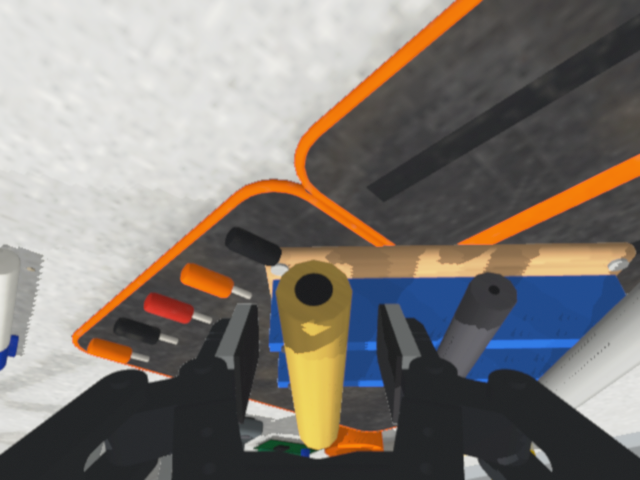

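```bash
python3 - <<'E'
from h import *
from rig import r,cams
c,d=wray(cams,"w7",314,289)
for D in(134,138,142): 
    p=c+d*D;print(D,p)
s=pickle.load(open("pics/w7.pkl","rb"));R=Rn.from_euler('xyz',s["tcp_rot"])
print(R.inv().apply(p-s["eef_pos"]))
plan(r.sense(),[462,242.7,54],Rt(40.8,-35),1,1)
E
```

```text
134 [448.49 260.02  55.78]
138 [450.68 257.43  53.63]
142 [452.88 254.83  51.48]
[-1.75 -0.36 18.95]
err mm [-2.42 -1.47 -8.22] deg [-0.14 -0.64  0.27]
[-0.14, -0.64, 0.27] [-0.29, 0.65, 0.51]
```

```bash
python3 -m crank '[[-0.1,-0.6,0.3,-0.1,0.5,0.3,0],[0,0,0,-0.1,0.4,0.2,0],[0,0,0,0,0,0,0],[0,0,0,0,0,0,-0.3],[0,0,0,0,0,0,-0.4],[0,0,0,0,0,0,-0.7],[0,0,0,0,0,0,-1],[0,0,0,0,0,0,-1],[0,0,0,0,0,0,-1],[0,0,0,0,0,0,-1]]' 60
python3 - <<'E'
from h import *
from rig import r,cams
s=r.sense();print(s["contact_force"],s["opening"],s["wrist_torque"])
plan(s,[462,242.7,52],Rt(40.8,-35),1,1)
E
python3 wr.py w8
```

```text
clock: 11.33
eef_pos: [463.6, 243.8, 53.0]
tcp_rot: [-2.181, -0.002, 0.714]
contact_force: [0.2, -0.2, -0.4]
opening: 0.26
[ 0.18 -0.24 -0.42] 0.2601237686731859 [ 0.16  0.2  -0.01]
err mm [-1.56 -1.13 -0.97] deg [-0.02  0.01  0.14]
[-0.02, 0.01, 0.14] [-0.19, 0.07, 0.07]
[463.56 243.83  52.97] [-2.18 -0.    0.71] 0.2601237686731859 [ 0.18 -0.24 -0.42] 11.3333
```

View pics/w8.png

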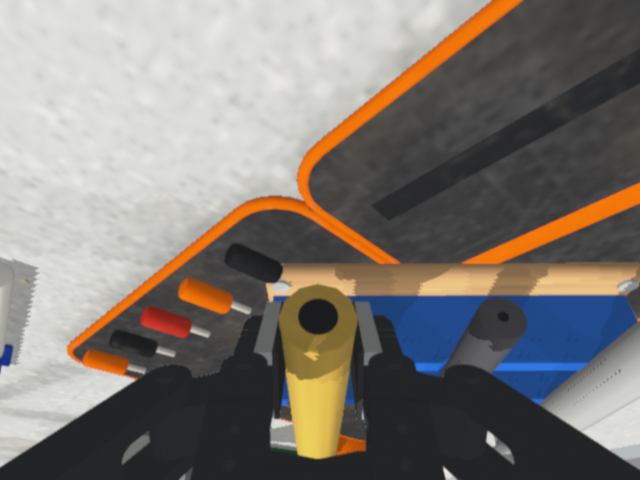

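```bash
python3 - <<'E'
from h import *
from rig import r,cams
im=cv2.imread("pics/w8.png")
cv2.imwrite("pics/w8c.png",cv2.resize(im[270:470,230:410],None,fx=4,fy=3,interpolation=2))
s=pickle.load(open("pics/w8.pkl","rb"));R=Rn.from_euler('xyz',s["tcp_rot"])
for uv in((318.5,316),):
  c,d=wray(cams,"w8",*uv)
  for D in(128,132,136,140):
    p=c+d*D;print(D,p,R.inv().apply(p-s["eef_pos"]))
E
```

```text
128 [448.48 260.81  56.19] [ -0.28 -15.65  16.76]
132 [450.82 258.13  54.25] [ -0.27 -12.02  14.96]
136 [453.15 255.44  52.3 ] [-0.26 -8.38 13.16]
140 [455.49 252.76  50.36] [-0.26 -4.75 11.36]
```

View pics/w8c.png

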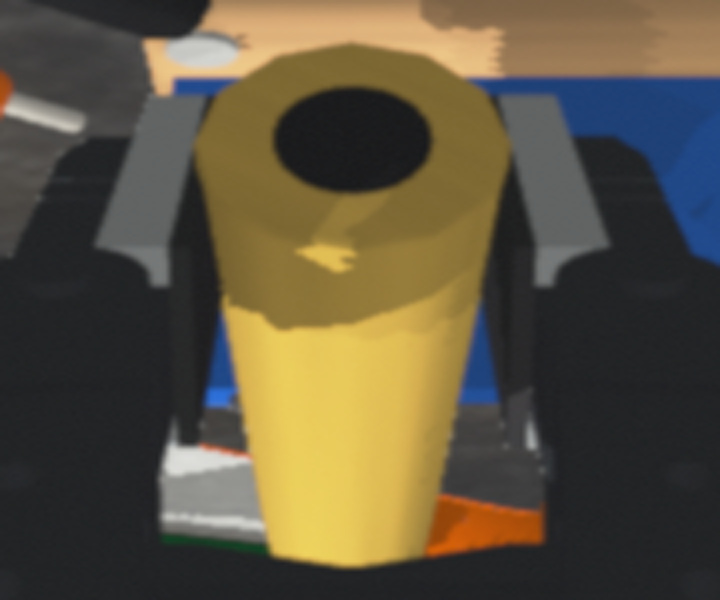

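```bash
python3 -m crank '[[0,0,0,0,0,0,-1],[0,0,0,0,-0.4,-0.3,-1],[0,0,0,0,-0.8,-0.6,-1],[0,0,0,0,-0.8,-0.6,-1],[0,0,0,0,-0.8,-0.6,-1],[0,0,0,0,-0.8,-0.6,-1],[0,0,0,0,-0.8,-0.6,-1],[0,0,0,0,-0.8,-0.6,-1],[0,0,0,0,-0.4,-0.3,-1],[0,0,0,0,0,0,-1]]' 90
python3 wr.py w9; python3 - <<'E'
from h import *
from rig import r,cams
s=r.sense();print(s["wrist_torque"],s["contact_force"])
im=cams.grab_frame("scene");cv2.imwrite("pics/s9.png",im)
plan(s,[400,-49,125],Rt(9.8,-35),13,13)
E
```

```text
clock: 12.22
eef_pos: [465.0, 242.4, 131.4]
tcp_rot: [-2.179, -0.004, 0.713]
contact_force: [1.0, -0.5, -2.3]
opening: 0.249
[465.04 242.42 131.39] [-2.18 -0.    0.71] 0.24927070511529448 [ 0.97 -0.47 -2.27] 12.2167
[0.53 0.41 0.02] [ 0.56  0.73 -2.2 ]
err mm [ -65.02 -291.43   -5.99] deg [-0.24 25.35 17.98]
[-0.02, 1.95, 1.38] [-1.85, 0.81, -1.1]
[-0.02, 1.95, 1.38] [-1.79, 0.86, -1.16]
[-0.02, 1.95, 1.38] [-1.73, 0.9, -1.22]
[-0.02, 1.95, 1.38] [-1.66, 0.94, -1.28]
[-0.02, 1.95, 1.38] [-1.59, 0.98, -1.33]
[-0.02, 1.95, 1.38] [-1.52, 1.02, -1.39]
[-0.02, 1.95, 1.38] [-1.45, 1.05, -1.44]
[-0.02, 1.95, 1.38] [-1.37, 1.09, -1.48]
[-0.02, 1.95, 1.38] [-1.3, 1.12, -1.53]
[-0.02, 1.95, 1.38] [-1.22, 1.15, -1.57]
[-0.02, 1.95, 1.38] [-1.13, 1.18, -1.61]
[-0.02, 1.95, 1.38] [-1.05, 1.21, -1.65]
[-0.02, 1.95, 1.38] [-0.96, 1.23, -1.68]
```

View pics/s9.png

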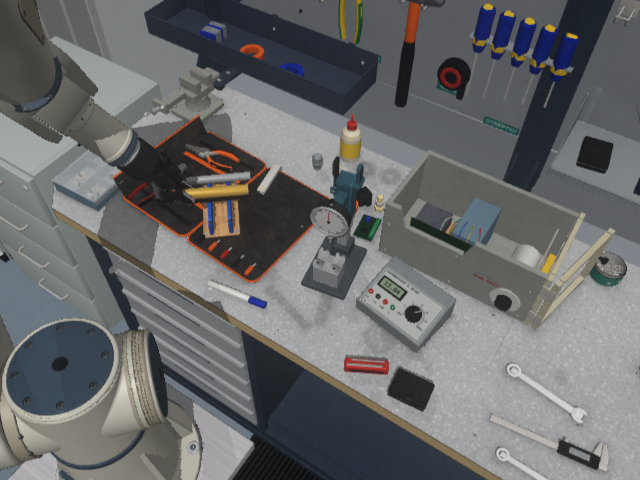

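View pics/w9.png

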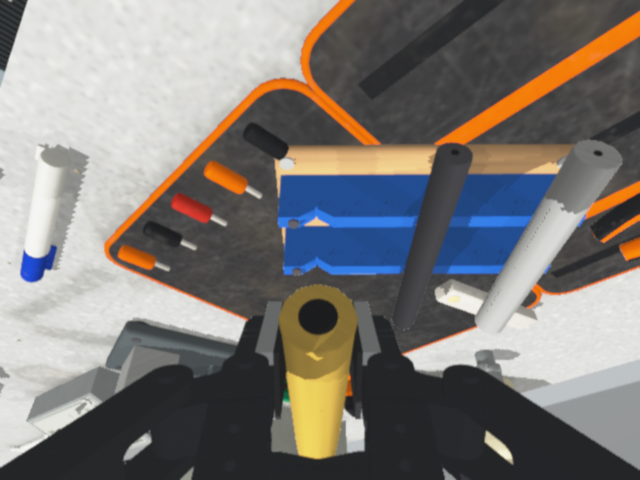

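```bash
python3 -m crank '[[0,2,1.4,-1.9,0.8,-1.1,-1],[0,2,1.4,-1.8,0.9,-1.2,-1],[0,2,1.4,-1.7,0.9,-1.2,-1],[0,2,1.4,-1.7,0.9,-1.3,-1],[0,2,1.4,-1.6,1.0,-1.3,-1],[0,2,1.4,-1.5,1.0,-1.4,-1],[0,2,1.4,-1.5,1.1,-1.4,-1],[0,2,1.4,-1.4,1.1,-1.5,-1],[0,2,1.4,-1.3,1.1,-1.5,-1],[0,2,1.4,-1.2,1.1,-1.6,-1]]'
python3 - <<'E'
from h import *
from rig import r,cams
s=r.sense();print(s["eef_pos"])
plan(s,[400,-49,115],Rt(9.8,-35),5,5)
E
```

```text
clock: 13.15
eef_pos: [407.9, 12.6, 120.2]
tcp_rot: [-2.176, 0.003, 0.276]
contact_force: [-0.1, -1.0, -2.4]
opening: 0.255
[407.93  12.61 120.22]
err mm [ -7.93 -61.61  -5.22] deg [-0.31  5.04  3.3 ]
[-0.06, 1.01, 0.66] [-0.49, 0.74, -0.88]
[-0.06, 1.01, 0.66] [-0.46, 0.74, -0.89]
[-0.06, 1.01, 0.66] [-0.44, 0.75, -0.89]
[-0.06, 1.01, 0.66] [-0.42, 0.76, -0.9]
[-0.06, 1.01, 0.66] [-0.39, 0.76, -0.91]
```

```bash
python3 -m crank '[[0,1,0.7,-0.5,0.8,-0.8,-1],[0,1,0.7,-0.5,0.8,-0.8,-1],[0,1,0.7,-0.4,0.9,-0.7,-1],[0,0.8,0.4,-0.4,0.9,-0.6,-1],[0,0,0,0,0.4,0,-1],[0,0,0,0,0,0,-1],[0,0,0,0,0,0,-1],[0,0,0,0,0,0,-1],[0,0,0,0,0,0,-1],[0,0,0,0,0,0,-1]]'
python3 wr.py w10
python3 - <<'E'
from h import *
from rig import r,cams
s=r.sense();print(s["eef_pos"])
plan(s,[403,-49,104],Rt(9.8,-35),5,1)
im=cams.grab_frame("scene");cv2.imwrite("pics/s10.png",im);cv2.imwrite("pics/s10c.png",cv2.resize(im[190:340,240:400],None,fx=5,fy=4,interpolation=2))
im=cams.grab_frame("top");cv2.imwrite("pics/t10.png",im);cv2.imwrite("pics/t10c.png",cv2.resize(im[180:320,270:400],None,fx=5,fy=4,interpolation=2))
E
```

```text
clock: 13.98
eef_pos: [397.5, -41.1, 102.1]
tcp_rot: [-2.177, 0.009, 0.189]
contact_force: [0.7, 0.6, -3.1]
opening: 0.252
[397.47 -41.11 102.09] [-2.18  0.01  0.19] 0.25239290384055385 [ 0.74  0.59 -3.06] 13.9833
[397.54 -41.07 102.12]
err mm [ 5.46 -7.93  1.88] deg [-0.25  1.1   0.19]
[-0.05, 0.22, 0.04] [0.08, 0.07, -0.17]
```

View pics/s10c.png

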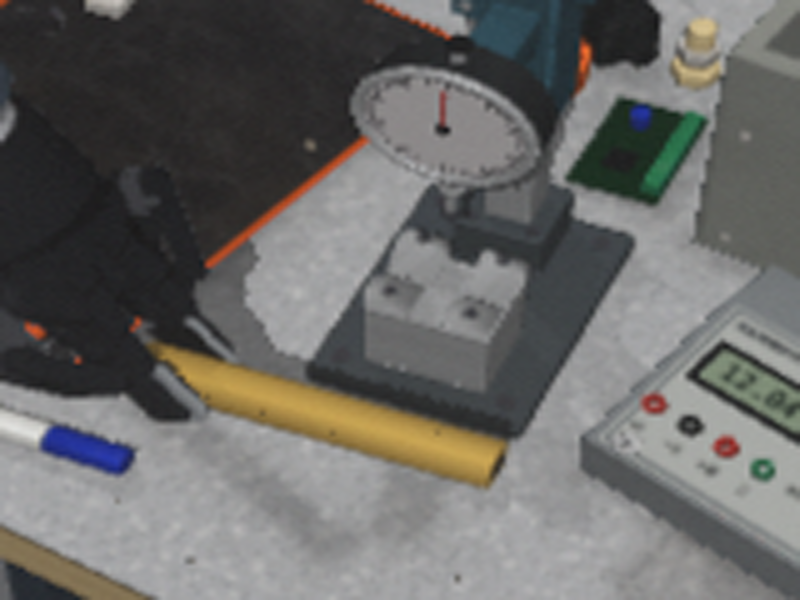

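View pics/t10c.png

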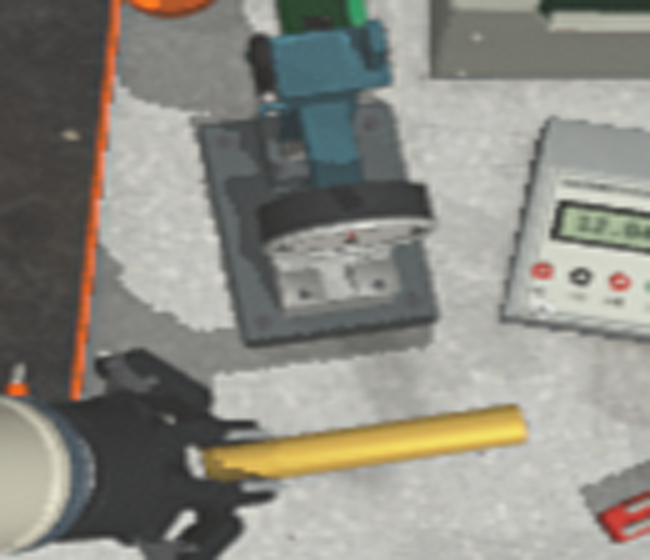

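View pics/w10.png

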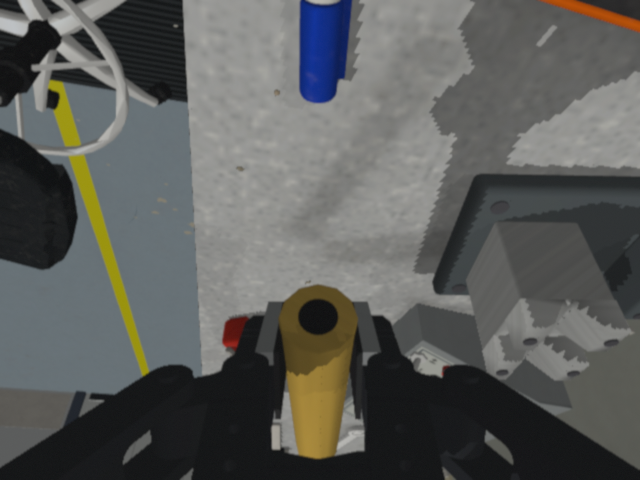

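```bash
python3 - <<'E'
from h import *
from rig import r,cams
S=lambda u,v:np.array([240+u/5-.4,190+v/4-.4])
T=lambda u,v:np.array([270+u/5-.4,180+v/4-.4])
e=tri([ray(cams,"scene",*S(500,464)),ray(cams,"top",*T(524,424))]);print("free end",e)
for z in(102,106,110): print(plane(cams,"scene",*S(500,464),z),plane(cams,"top",*T(524,424),z))
im=cv2.imread("pics/t10.png");h=cv2.cvtColor(im,cv2.COLOR_BGR2HSV);m=cv2.inRange(h,(18,100,70),(34,255,255));m[:270]=0;m[305:]=0;m[:,:312]=0;m[:,385:]=0
c=max(cv2.findContours(m,0,1)[0],key=cv2.contourArea);q=cv2.minAreaRect(c);print(q)
c=np.array([554.5,-75.8,0]);R=Rn.from_euler('z',9.8,degrees=True).as_matrix()
inv=lambda q,o,f:((q+.4-o)*f)
for nm,p in dict(bfl=(-57,28,80),bfr=(-57,-28,80),fl=(-72,50,16),fr=(-72,-50,16)).items():
    w=c+R@p;print(nm,w,"scene",inv(proj(cams,"scene",w),(240,190),(5,4)),"top",inv(proj(cams,"top",w),(270,180),(5,4)))
im=cv2.imread("pics/s10.png");cv2.imwrite("pics/s10d.png",cv2.resize(im[235:290,300:360],None,fx=10,fy=10,interpolation=2))
im=cv2.imread("pics/t10.png");cv2.imwrite("pics/t10d.png",cv2.resize(im[220:270,310:365],None,fx=10,fy=10,interpolation=2))
E
```

```text
free end (array([ 418.03, -168.13,  114.45]), [np.float64(0.2615677832588323), np.float64(0.2615677832590204)])
[ 424.79 -164.18  102.  ] [ 419.44 -169.6   102.  ]
[ 422.56 -165.39  106.  ] [ 419.05 -169.19  106.  ]
[ 420.33 -166.6   110.  ] [ 418.65 -168.78  110.  ]
((342.8188171386719, 290.9731750488281), (9.616121292114258, 63.48957061767578), 79.99201965332031)
bfl [493.57 -57.91  80.  ] scene [367.21 295.88] top [283.37 302.59]
bfr [ 503.1  -113.09   80.  ] scene [492.8  331.44] top [399.09 287.28]
fl [475.04 -38.78  16.  ] scene [305.82 374.07] top [242.15 347.34]
fr [ 492.06 -137.33   16.  ] scene [522.45 437.27] top [440.19 321.02]
```

View pics/s10d.png

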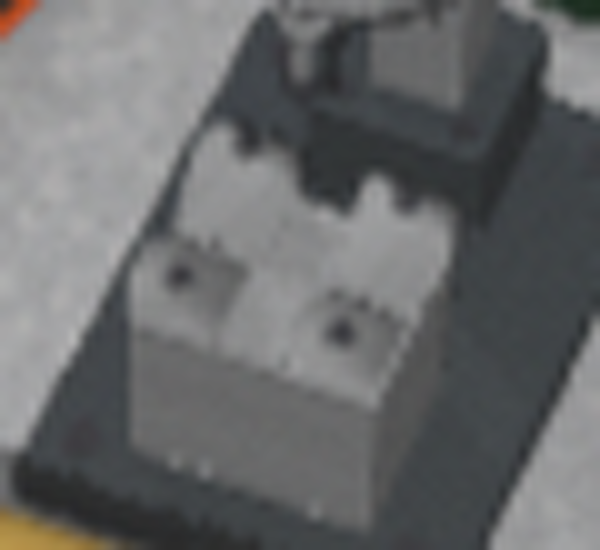

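View pics/t10d.png

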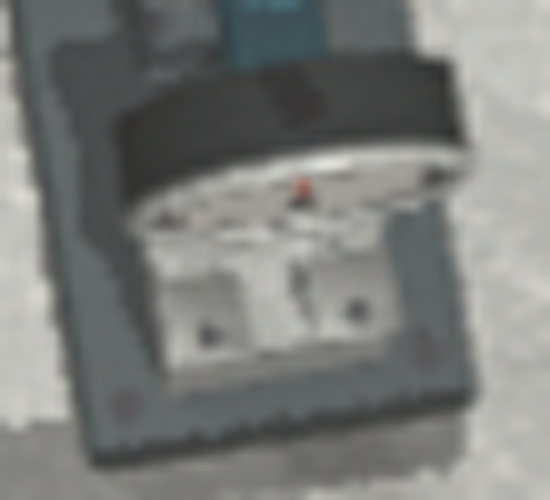

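```bash
python3 - <<'E'
from h import *
from rig import r,cams
c=np.array([554.5,-75.8,0]);R=Rn.from_euler('z',9.8,degrees=True).as_matrix()
def loc(p): return R.T@(p-c)
for u,v in((165,372),(395,338),(165,385),(395,352)): print("top",loc(plane(cams,"top",310+u/10-.45,220+v/10-.45,80)))
for u,v in((130,330),(378,405)): print("sc",loc(plane(cams,"scene",300+u/10-.45,235+v/10-.45,80)))
for u,v in((130,450),(372,530)): print("sc foot z16",loc(plane(cams,"scene",300+u/10-.45,235+v/10-.45,16)))
for u,v in((178,275),(342,330)): print("sc screw",loc(plane(cams,"scene",300+u/10-.45,235+v/10-.45,80)))
for u,v in((210,333),(358,310)): print("top screw",loc(plane(cams,"top",310+u/10-.45,220+v/10-.45,80)))
E
```

```text
top [-60.48  29.13  80.  ]
top [-61.44 -26.32  80.  ]
top [-63.56  29.66  80.  ]
top [-64.77 -25.73  80.  ]
sc [-66.7   24.86  80.  ]
sc [-63.66 -28.92  80.  ]
sc foot z16 [-53.34  30.59  16.  ]
sc foot z16 [-51.58 -25.    16.  ]
sc screw [-49.84  21.4   80.  ]
sc screw [-49.18 -15.04  80.  ]
top screw [-52.98  16.98  80.  ]
top screw [-53.33 -18.79  80.  ]
```

```bash
python3 - <<'E'
from h import *
from rig import r,cams
c=np.array([554.5,-75.8,0]);R=Rn.from_euler('z',9.8,degrees=True).as_matrix()
p=plane(cams,"scene",330.0,241.8,137);print(p,R.T@(p-c))
p=plane(cams,"scene",328.3,221.6,216);print("dial face",p,R.T@(p-c))
p=plane(cams,"top",310+30.2-.45,220+19-.45,216);print("dial face hub top",p,R.T@(p-c))
E
python3 - <<'E'
import cv2
im=cv2.imread("pics/s10.png");cv2.imwrite("pics/s10e.png",cv2.resize(im[205:265,300:360],None,fx=10,fy=10,interpolation=2))
E
```

```text
[522.42 -79.42 137.  ] [-32.23   1.89 137.  ]
dial face [507.68 -82.67 216.  ] [-47.3   1.2 216. ]
dial face hub top [509.59 -84.17 216.  ] [-45.68  -0.61 216.  ]
```

View pics/s10e.png

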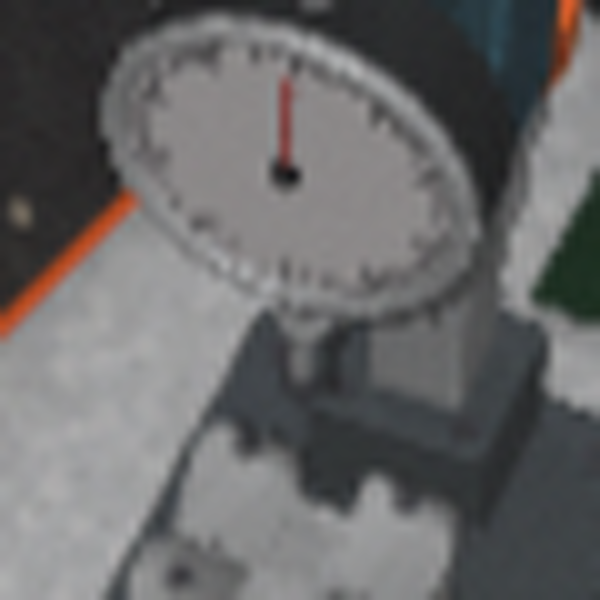

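```bash
python3 - <<'E'
from h import *
from rig import r,cams
plan(r.sense(),[511,-29.1,104],Rt(9.8,-35),8,8)
E
```

```text
err mm [113.6   12.16   1.87] deg [-0.25  1.09  0.17]
[-0.03, 0.14, 0.02] [1.42, 0.04, -0.12]
[-0.03, 0.14, 0.02] [1.42, 0.04, -0.11]
[-0.03, 0.14, 0.02] [1.42, 0.04, -0.11]
[-0.03, 0.14, 0.02] [1.42, 0.04, -0.11]
[-0.03, 0.14, 0.02] [1.42, 0.04, -0.1]
[-0.03, 0.14, 0.02] [1.42, 0.04, -0.1]
[-0.03, 0.14, 0.02] [1.42, 0.03, -0.1]
[-0.03, 0.14, 0.02] [1.42, 0.03, -0.09]
```

```bash
python3 -m crank '[[-0.2,1.1,0.2,1.2,0,-0.4,-1],[0,0,0,1.5,0,-0.2,-1],[0,0,0,1.5,0,0,-1],[0,0,0,1.5,0,0,-1],[0,0,0,1.5,0,0,-1],[0,0,0,1.3,0,0,-1],[0,0,0,0.9,0,0,-1],[0,0,0,0.4,0,0,-1],[0,0,0,0,0,0,-1],[0,0,0,0,0,0,-1]]'
python3 - <<'E'
from h import *
from rig import r,cams
s=r.sense();plan(s,[511,-29.1,104],Rt(9.8,-35),1,1);print(s["contact_force"])
im=cams.grab_frame("scene");cv2.imwrite("pics/s11.png",im);cv2.imwrite("pics/s11c.png",cv2.resize(im[200:300,280:400],None,fx=6,fy=6,interpolation=2))
im=cams.grab_frame("top");cv2.imwrite("pics/t11.png",im);cv2.imwrite("pics/t11c.png",cv2.resize(im[200:290,290:400],None,fx=6,fy=6,interpolation=2))
E
```

```text
clock: 14.97
eef_pos: [497.5, -28.1, 105.6]
tcp_rot: [-2.181, 0.002, 0.171]
contact_force: [0.0, 0.2, -2.8]
opening: 0.252
err mm [13.48 -1.01 -1.64] deg [-0.02  0.07 -0.06]
[-0.02, 0.07, -0.06] [1.31, 0.32, -0.18]
[ 0.05  0.24 -2.76]
```

View pics/s11c.png

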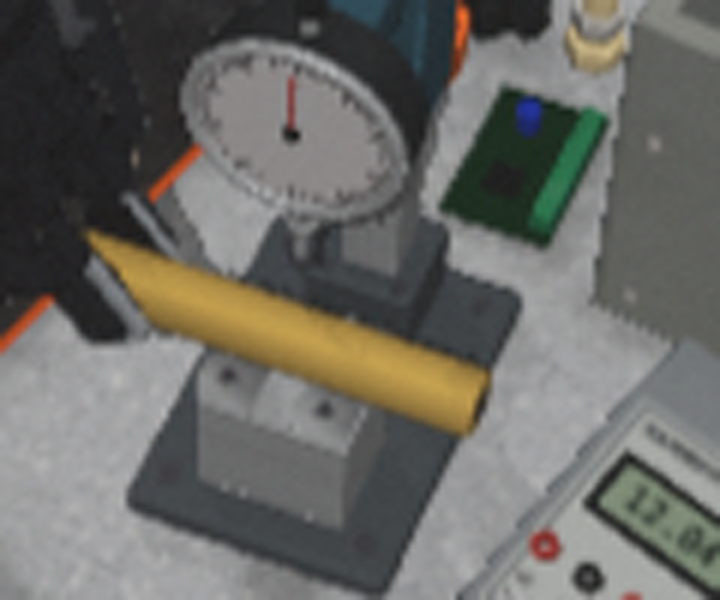

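View pics/t11c.png

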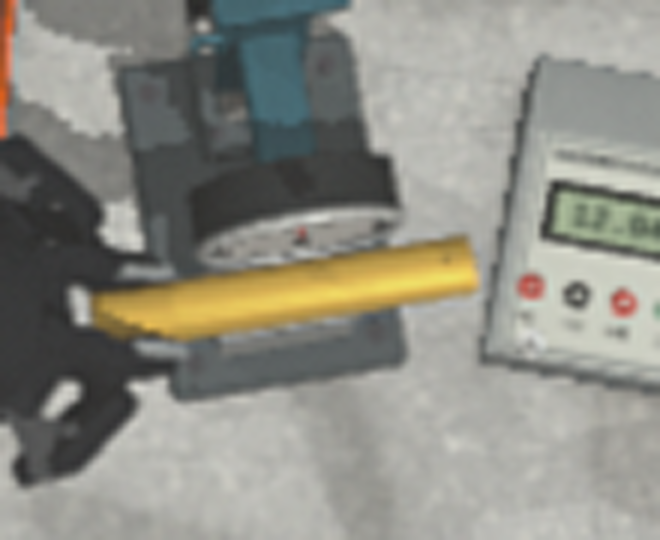

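```bash
python3 - <<'E'
from h import *
from rig import r,cams
c=np.array([554.5,-75.8,0]);R=Rn.from_euler('z',9.8,degrees=True).as_matrix()
e=tri([ray(cams,"scene",280+478/6-.4,200+402/6-.4),ray(cams,"top",290+476/6-.4,200+264/6-.4)]);print(e,R.T@(e[0]-c))
for n,u,v in(("scene",280+478/6-.4,200+402/6-.4),("top",290+476/6-.4,200+264/6-.4)):
    p=plane(cams,n,u,v,111.5);print(p,R.T@(p-c))
E
```

```text
(array([ 514.56, -155.09,  119.5 ]), [np.float64(1.3996925668337556), np.float64(1.399692566833669)]) [-52.85 -71.33 119.5 ]
[ 518.8  -151.56  111.5 ] [-48.07 -68.58 111.5 ]
[ 516.86 -156.91  111.5 ] [-50.89 -73.52 111.5 ]
```

```bash
python3 -m crank '[[0,0,0,0.6,0.1,-0.1,-1],[0,0,0,0.6,0.1,-0.1,-1],[0,0,0,0.2,0.1,-0.1,-1],[0,0,0,0,0,0,-1],[0,0,0,0,0.3,0.2,-1],[0,0,0,0,0.4,0.3,-1],[0,0,0,0,0.4,0.3,-1],[0,0,0,0,0,0,-1],[0,0,0,0,0,0,-1],[0,0,0,0,0,0,-1]]'
python3 - <<'E'
from h import *
from rig import r,cams
s=r.sense();plan(s,[511.4,-31.5,88],Rt(9.8,-35),1,1);print(s["contact_force"])
E
```

```text
clock: 15.9
eef_pos: [510.8, -30.5, 89.2]
tcp_rot: [-2.182, 0.004, 0.171]
contact_force: [-0.2, 0.2, -2.4]
opening: 0.249
err mm [ 0.64 -1.   -1.16] deg [-0.    0.16 -0.2 ]
[-0.0, 0.16, -0.2] [0.05, 0.16, -0.02]
[-0.2   0.21 -2.36]
```

Now slow steps, watching force.

```bash
python3 -m crank '[[0,0,0,0,0.2,0,-1],[0,0,0,0,0.2,0.1,-1],[0,0,0,0,0.1,0.1,-1],[0,0,0,0,0.1,0.1,-1],[0,0,0,0,0.1,0.1,-1],[0,0,0,0,0.1,0.1,-1],[0,0,0,0,0,0,-1],[0,0,0,0,0,0,-1],[0,0,0,0,0,0,-1],[0,0,0,0,0,0,-1]]'
python3 - <<'E'
from h import *
from rig import r,cams
s=r.sense();plan(s,[511.4,-31.5,78],Rt(9.8,-35),1,1);print(s["contact_force"],s["wrist_torque"])
im=cams.grab_frame("scene");cv2.imwrite("pics/s12.png",im);cv2.imwrite("pics/s12c.png",cv2.resize(im[210:300,290:390],None,fx=6,fy=6,interpolation=2))
E
```

```text
clock: 16.73
eef_pos: [512.5, -31.2, 81.0]
tcp_rot: [-2.185, 0.002, 0.172]
contact_force: [1.2, -1.2, -0.4]
opening: 0.251
err mm [-1.14 -0.29 -2.96] deg [ 0.17  0.12 -0.03]
[0.17, 0.12, -0.03] [-0.12, 0.25, 0.16]
[ 1.24 -1.22 -0.38] [ 0.24 -0.    0.01]
```

View pics/s12c.png

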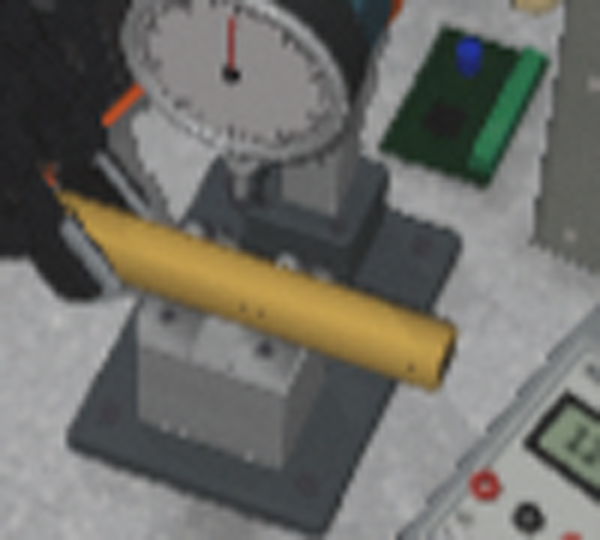

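```bash
python3 -m crank '[[0,0,0,0,0.1,0.1,-1],[0,0,0,0,0,0,-1],[0,0,0,0,0,0,-1],[0,0,0,0,0,0,-1],[0,0,0,0,0,0,-1],[0,0,0,0,0,0,-1],[0,0,0,0,0,0,-1],[0,0,0,0,0,0,-1],[0,0,0,0,0,0,-1],[0,0,0,0,0,0,-1]]'
python3 - <<'E'
from h import *
from rig import r,cams
s=r.sense();plan(s,[511.4,-31.5,78],Rt(9.8,-35),1,1);print(s["contact_force"],s["wrist_torque"])
im=cams.grab_frame("scene");cv2.imwrite("pics/s13.png",im);print(np.abs(im.astype(int)-cv2.imread("pics/s12.png")).sum())
E
```

```text
clock: 17.62
eef_pos: [512.6, -31.2, 80.8]
tcp_rot: [-2.187, 0.001, 0.172]
contact_force: [-1.0, 0.1, 2.3]
opening: 0.251
err mm [-1.16 -0.3  -2.77] deg [ 0.3   0.06 -0.04]
[0.3, 0.06, -0.04] [-0.12, 0.23, 0.15]
[-1.03  0.14  2.35] [ 0.16  0.09 -0.05]
1148952
```

```bash
python3 -m crank '[[0,0,0,-0.1,0,0,-1],[0,0,0,-0.1,0.1,0,-1],[0,0,0,0,0,0,-1],[0,0,0,0,0,0,-1],[0,0,0,0,0,0,-1],[0,0,0,0,0,0,-1],[0,0,0,0,0,0,-1],[0,0,0,0,0,0,-1],[0,0,0,0,0,0,-1],[0,0,0,0,0,0,-1]]'
python3 - <<'E'
from h import *
from rig import r,cams
s=r.sense();plan(s,[511.4,-31.5,78],Rt(9.8,-35),1,1);print(s["contact_force"],s["wrist_torque"])
E
python3 wr.py w13
```

```text
clock: 18.5
eef_pos: [512.5, -31.4, 80.7]
tcp_rot: [-2.186, -0.003, 0.173]
contact_force: [0.7, 0.4, 3.3]
opening: 0.251
err mm [-1.11 -0.14 -2.73] deg [0.27 0.02 0.21]
[0.27, 0.02, 0.21] [-0.11, 0.22, 0.16]
[0.69 0.37 3.26] [ 0.07 -0.07  0.14]
[512.51 -31.36  80.73] [-2.19 -0.    0.17] 0.25147383121631284 [0.69 0.37 3.26] 18.5
```

View pics/w13.png

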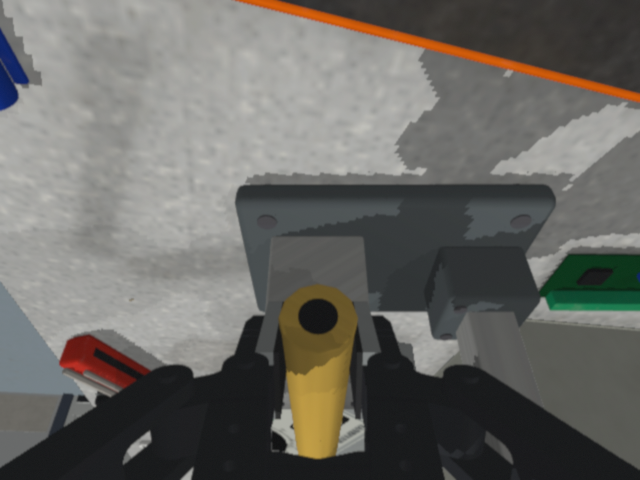

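```bash
python3 - <<'E'
from h import *
from rig import r,cams
c=np.array([554.5,-75.8,0]);R=Rn.from_euler('z',9.8,degrees=True).as_matrix()
L=lambda p:R.T@(p-c)
print("foot",L(wplane(cams,"w13",318,237,16)),"plate edge",L(wplane(cams,"w13",318,185.5,16)),"end",L(wplane(cams,"w13",318,317,84)))
c0,d=wray(cams,"w13",318,317)
for D in(125,128,131):print(D,L(c0+d*D))
im=cv2.imread("pics/s13.png");
p=[L(plane(cams,"scene",290+445/6-.4,210+356/6-.4,84))];print("free end scene",p)
im=cams.grab_frame("top");cv2.imwrite("pics/t13.png",im);cv2.imwrite("pics/t13c.png",cv2.resize(im[210:280,290:400],None,fx=7,fy=7,interpolation=2))
E
```

```text
foot [-34.18  25.96  16.  ] plate edge [-34.3   60.25  16.  ] end [-34.49  72.79  84.  ]
125 [-34.51  75.77  85.6 ]
128 [-34.49  73.09  84.16]
131 [-34.48  70.41  82.72]
free end scene [array([-30.45, -73.57,  84.  ])]
```

View pics/t13c.png

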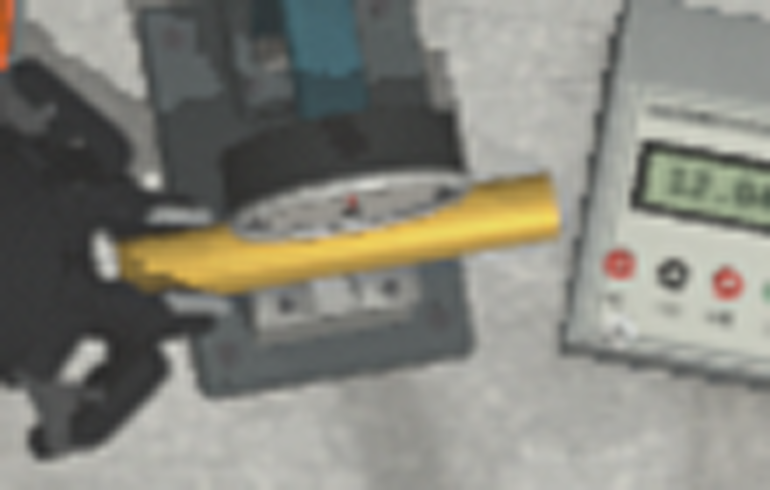

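```bash
python3 -m crank '[[0,0,0,0,0,0,-0.4],[0,0,0,0,0,0,-0.2],[0,0,0,0,0,0,0],[0,0,0,0,0,0,0],[0,0,0,0,-0.4,0.2,0],[0,0,0,0,-0.8,0.3,0],[0,0,0,0,-1.5,0.5,0],[0,0,0,0,-2,0.5,0],[0,0,0,0,-2,0.5,0],[0,0,0,0,-2,0,0]]'
python3 wr.py w14;python3 - <<'E'
from h import *
from rig import cams
im=cams.grab_frame("scene");cv2.imwrite("pics/s14.png",im);cv2.imwrite("pics/s14c.png",cv2.resize(im[190:300,270:390],None,fx=6,fy=5,interpolation=2))
E
```

```text
clock: 19.43
eef_pos: [496.2, 35.8, 139.5]
tcp_rot: [-2.186, 0.007, 0.169]
contact_force: [0.7, 0.3, 0.0]
opening: 0.498
[496.16  35.78 139.46] [-2.19  0.01  0.17] 0.4975147560182514 [0.66 0.29 0.04] 19.4333
```

View pics/s14c.png

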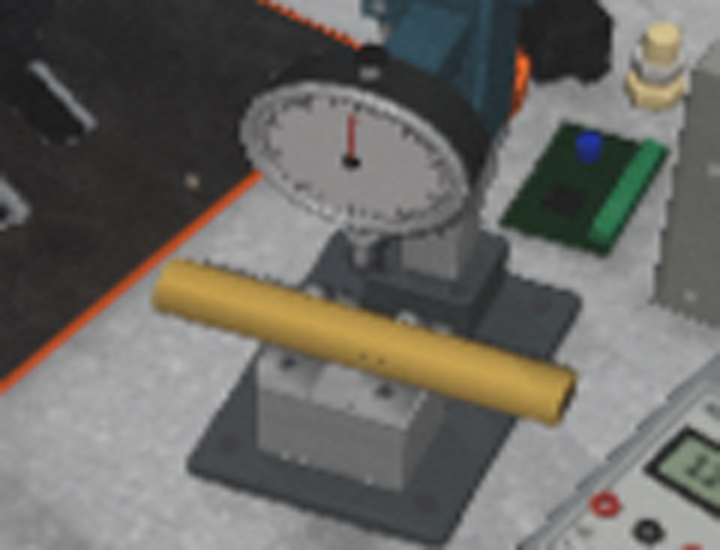

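View pics/w14.png

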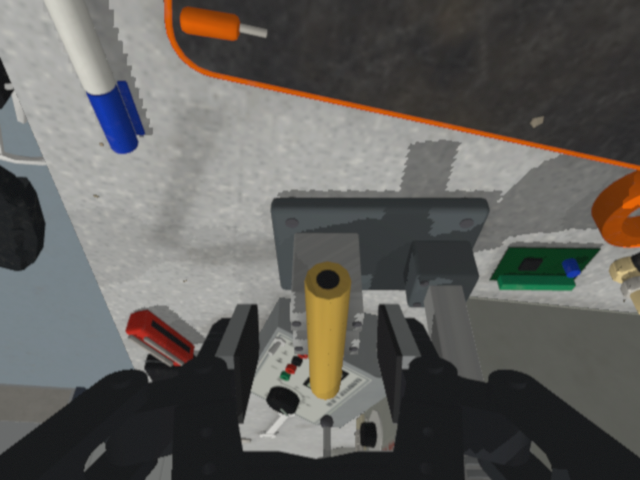

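```bash
python3 - <<'E'
from h import *
from rig import r,cams
c=np.array([554.5,-75.8,0]);R=Rn.from_euler('z',9.8,degrees=True).as_matrix()
L=lambda p:R.T@(p-c)
im=cv2.imread("pics/s14.png");h=cv2.cvtColor(im,cv2.COLOR_BGR2HSV);m=cv2.inRange(h,(18,100,70),(34,255,255));m[:236]=0;m[278:]=0;m[:,:290]=0;m[:,370:]=0
k=max(cv2.findContours(m,0,1)[0],key=cv2.contourArea);q=cv2.minAreaRect(k);b=cv2.boxPoints(q);print(q)
e=[np.linalg.norm(b[i]-b[(i+1)%4]) for i in range(4)];i=int(np.argmin(e[:2]))
for mm in((b[i]+b[(i+1)%4])/2,(b[(i+2)%4]+b[(i+3)%4])/2,q[0]): print(mm,L(plane(cams,"scene",*mm,84)))
for u in((295,232),(358,232)): print("block foot",L(wplane(cams,"w14",*u,16)))
print("bar end",L(wplane(cams,"w14",328,280,84)))
plan(r.sense(),[590,-30,340],Rt(-80),12,0)
plan(r.sense(),[590,-30,340],Rt(100),12,0)
print(r.sense()["qpos"])
E
```

```text
((330.1612854003906, 257.36370849609375), (72.11092376708984, 11.643542289733887), 19.536653518676758)
[296.18 245.31] [-30.25  78.49  84.  ]
[364.14 269.42] [-31.3 -74.7  84. ]
(330.1612854003906, 257.36370849609375) [-30.78   0.71  84.  ]
block foot [-55.97  27.16  16.  ]
block foot [-12.75  27.51  16.  ]
bar end [-34.5   71.63  84.  ]
err mm [ 91.84 -66.86 198.74] deg [27.69 86.71 27.39]
err mm [ 91.84 -66.86 198.74] deg [ 27.42 -87.1  -27.71]
[ 0.45  0.41  1.99 -0.69  1.06  0.72]
```

```bash
python3 - <<'E'
from h import *
from rig import r,cams
plan(r.sense(),[505,40,350],Rt(99.8),14,14)
E
```

```text
err mm [  6.84   3.14 208.74] deg [ 27.46 -86.91 -27.65]
[1.96, -6.21, -1.98] [0.05, -1.23, -0.85]
[1.96, -6.21, -1.98] [0.0, -1.25, -0.81]
[1.96, -6.21, -1.98] [-0.04, -1.28, -0.76]
[1.96, -6.21, -1.98] [-0.07, -1.31, -0.71]
[1.96, -6.21, -1.98] [-0.1, -1.34, -0.66]
[1.96, -6.21, -1.98] [-0.12, -1.36, -0.6]
[1.96, -6.21, -1.98] [-0.14, -1.38, -0.54]
[1.96, -6.21, -1.98] [-0.15, -1.41, -0.47]
[1.96, -6.21, -1.98] [-0.14, -1.43, -0.41]
[1.96, -6.21, -1.98] [-0.14, -1.45, -0.35]
[1.96, -6.21, -1.98] [-0.12, -1.46, -0.28]
[1.96, -6.21, -1.98] [-0.1, -1.47, -0.22]
[1.96, -6.21, -1.98] [-0.07, -1.48, -0.16]
[1.96, -6.21, -1.98] [-0.03, -1.49, -0.1]
```

```bash
python3 -m crank '[[0,0,0,0,-2,-1,0],[0,0,0,0,-2,-1,0],[2,-6.2,-2,0,-2,-1,0.5],[2,-6.2,-2,0,-2,-1,1],[2,-6.2,-2,0,-2,-0.8,1],[2,-6.2,-2,0,-2,-0.7,1],[2,-6.2,-2,0,-2,-0.6,1],[2,-6.2,-2,0,-2,-0.5,1],[2,-6.2,-2,0,-2,-0.4,1],[2,-6.2,-2,0,-1.5,-0.4,1]]' 25
python3 - <<'E'
from h import *
from rig import r,cams
s=r.sense();print(s["qpos"],s["opening"])
plan(s,[599.4,-71.8,350],Rt(99.8),8,8)
E
```

```text
clock: 20.37
eef_pos: [491.3, 72.8, 350.3]
tcp_rot: [-1.807, 0.126, 1.115]
contact_force: [0.3, -0.7, -0.0]
opening: 1.004
[ 0.31  0.01  1.84 -0.27  1.22 -0.73] 1.0037484313362255
err mm [ 108.15 -144.6    -0.31] deg [ 10.79 -34.86 -11.14]
[1.35, -4.36, -1.39] [-1.02, 0.6, -1.92]
[1.35, -4.36, -1.39] [-1.18, 0.53, -1.85]
[1.35, -4.36, -1.39] [-1.33, 0.45, -1.77]
[1.35, -4.36, -1.39] [-1.47, 0.38, -1.67]
[1.35, -4.36, -1.39] [-1.6, 0.3, -1.56]
[1.35, -4.36, -1.39] [-1.72, 0.23, -1.44]
[1.35, -4.36, -1.39] [-1.83, 0.15, -1.31]
[1.35, -4.36, -1.39] [-1.93, 0.08, -1.17]
```

```bash
python3 -m crank '[[1.4,-4.4,-1.4,-1.0,0.5,-1.9,1],[1.4,-4.4,-1.4,-1.2,0.5,-1.9,1],[1.4,-4.4,-1.4,-1.3,0.4,-1.8,1],[1.4,-4.4,-1.4,-1.5,0.4,-1.7,1],[1.4,-4.4,-1.4,-1.6,0.3,-1.6,1],[1.4,-4.4,-1.4,-1.7,0.2,-1.4,1],[1.2,-4,-1.2,-1.8,0.1,-1.2,1],[0.6,-2,-0.6,-1,0,-0.5,1],[0,0,0,0,0,0,1],[0,0,0,0,0,0,1]]'
python3 wr.py w15;python3 - <<'E'
from h import *
from rig import r,cams
s=r.sense()
plan(s,[599.4,-71.8,350],Rt(99.8),1,1)
E
```

```text
clock: 21.2
eef_pos: [597.2, -69.9, 353.3]
tcp_rot: [-1.58, 0.001, 1.732]
contact_force: [-0.1, 1.1, -0.2]
opening: 0.995
[597.19 -69.85 353.34] [-1.58  0.    1.73] 0.9947239696552018 [-0.06  1.07 -0.23] 21.2
err mm [ 2.44 -2.21 -3.28] deg [ 0.51 -0.54 -0.1 ]
[0.51, -0.54, -0.1] [-0.26, 0.33, -0.2]
```

View pics/w15.png

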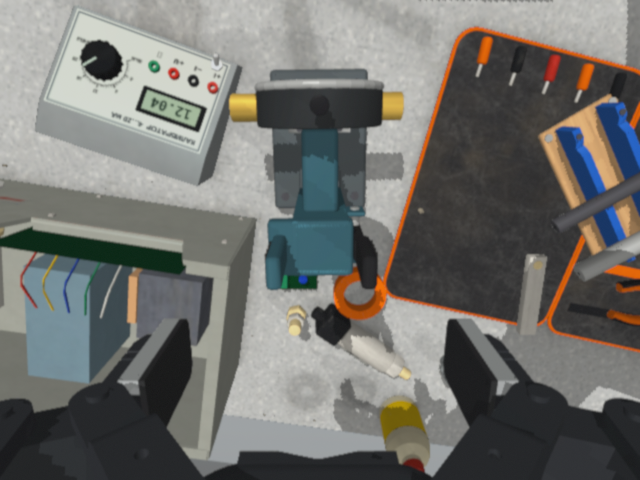

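```bash
python3 - <<'E'
import cv2
s=cv2.imread("pics/w15.png")
cv2.imwrite("pics/w15c.png",cv2.resize(s[200:300,255:390],None,fx=5,fy=5,interpolation=2))
E
```

```text
(no output)
```

View pics/w15c.png

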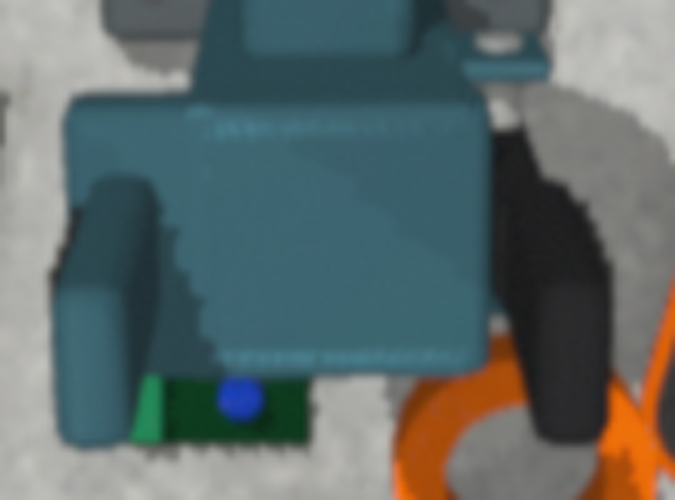

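```bash
python3 - <<'E'
from h import *
from rig import r,cams
f=lambda u,v:(255+u/5-.4,200+v/5-.4)
for z in(288,291,294):
  a,b=wplane(cams,"w15",*f(57,365),z),wplane(cams,"w15",*f(610,365),z);print(z,a,b,(a+b)/2,np.linalg.norm(a-b))
a,b=wplane(cams,"w15",*f(90,285),291),wplane(cams,"w15",*f(90,445),291);print(a-b)
E
```

```text
288 [601.2  -94.69 288.  ] [592.49 -41.65 288.  ] [596.84 -68.17 288.  ] 53.74706039377541
291 [599.99 -94.49 291.  ] [591.42 -42.26 291.  ] [595.7  -68.37 291.  ] 52.92556733799116
294 [598.79 -94.29 294.  ] [590.34 -42.87 294.  ] [594.57 -68.58 294.  ] 52.104074282206895
[-16.25  -2.14   0.  ]
```

```bash
python3 -m crank '[[0.5,-0.5,0,-0.2,0.5,-0.1,1],[0,0,0,0,1.2,0,1],[0,0,0,0,1.4,0,1],[0,0,0,0,1.4,0,1],[0,0,0,0,1.4,0,1],[0,0,0,0,1.2,0,1],[0,0,0,0,0.6,0,1],[0,0,0,0,0,0,1],[0,0,0,0,0,0,1],[0,0,0,0,0,0,1]]' 25
python3 wr.py w16;python3 - <<'E'
from h import *
from rig import r,cams
s=r.sense()
plan(s,[598.3,-72.3,267],Rt(99.8),1,1)
E
```

```text
clock: 22.08
eef_pos: [593.1, -64.0, 268.2]
tcp_rot: [-1.568, 0.002, 1.746]
contact_force: [0.5, 0.4, -0.6]
opening: 0.999
[593.07 -64.03 268.21] [-1.57  0.    1.75] 0.9987238785931357 [ 0.47  0.41 -0.56] 22.0833
err mm [ 5.01 -8.25 -1.53] deg [-0.13  0.23 -0.11]
[-0.13, 0.23, -0.11] [-0.9, 0.15, -0.35]
```

View pics/w16.png

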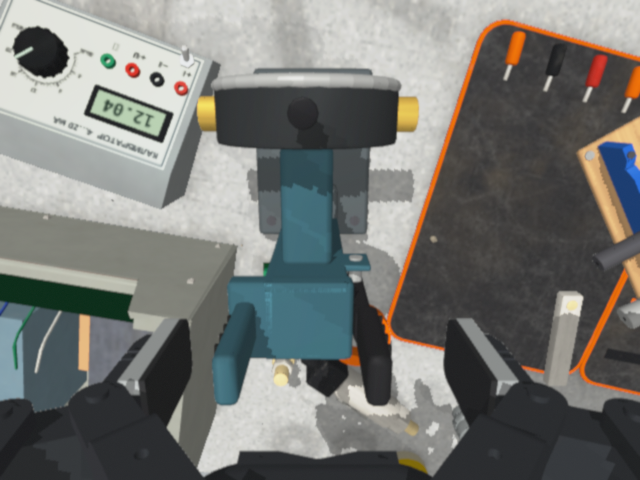

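```bash
python3 -m crank '[[0,0.2,0,-0.4,0.2,-0.2,1],[0,0,0,-0.4,0.2,-0.1,1],[0,0,0,-0.1,0.1,-0.1,1],[0,0,0,0,0,0,1],[0,0,0,0,0,0,1],[0,0,0,0,0,0,0.8],[0,0,0,0,0,0,0.7],[0,0,0,0,0,0,0.6],[0,0,0,0,0,0,0.6],[0,0,0,0,0,0,0.6]]' 25
python3 wr.py w17;python3 - <<'E'
from h import *
from rig import r,cams
s=r.sense()
plan(s,[598.3,-72.3,264],Rt(99.8),1,1)
E
```

```text
clock: 22.97
eef_pos: [600.9, -73.7, 265.7]
tcp_rot: [-1.573, 0.003, 1.741]
contact_force: [-0.1, 0.0, -0.5]
opening: 0.799
[600.86 -73.74 265.7 ] [-1.57  0.    1.74] 0.7990840236336278 [-0.08  0.04 -0.52] 22.9667
err mm [-2.56  1.42 -1.71] deg [ 0.12 -0.03 -0.2 ]
[0.12, -0.03, -0.2] [0.18, 0.17, 0.23]
```

View pics/w17.png

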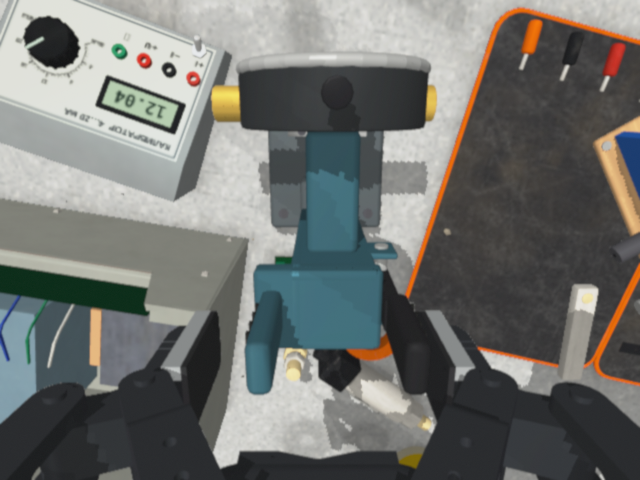

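```bash
python3 -m crank '[[0,0,0,0.1,0.1,0.1,0.4],[0,0,0,0,0,0,0.3],[0,0,0,0,0,0,0.2],[0,0,0,0,0,0,0.1],[0,0,0,0,0,0,0],[0,0,0,0,0,0,-0.2],[0,0,0,0,0,0,-0.2],[0,0,0,0,0,0,-0.2],[0,0,0,0,0,0,-0.2],[0,0,0,0,0,0,-0.2]]' 30
python3 wr.py w18;python3 - <<'E'
from h import *
from rig import r,cams
s=r.sense();print(s["wrist_torque"])
im=cams.grab_frame("scene");cv2.imwrite("pics/s18.png",im);cv2.imwrite("pics/s18c.png",cv2.resize(im[140:290,270:390],None,fx=5,fy=4,interpolation=2))
E
```

```text
clock: 23.85
eef_pos: [600.3, -72.9, 264.8]
tcp_rot: [-1.575, 0.003, 1.74]
contact_force: [2.5, -2.9, -3.2]
opening: 0.532
[600.27 -72.89 264.79] [-1.58  0.    1.74] 0.5317144677505471 [ 2.54 -2.9  -3.16] 23.85
[ 0.55 -0.3   0.1 ]
```

View pics/w18.png

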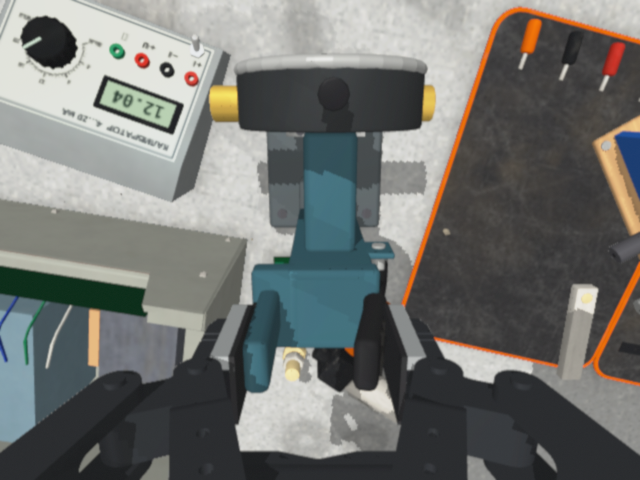

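View pics/s18c.png

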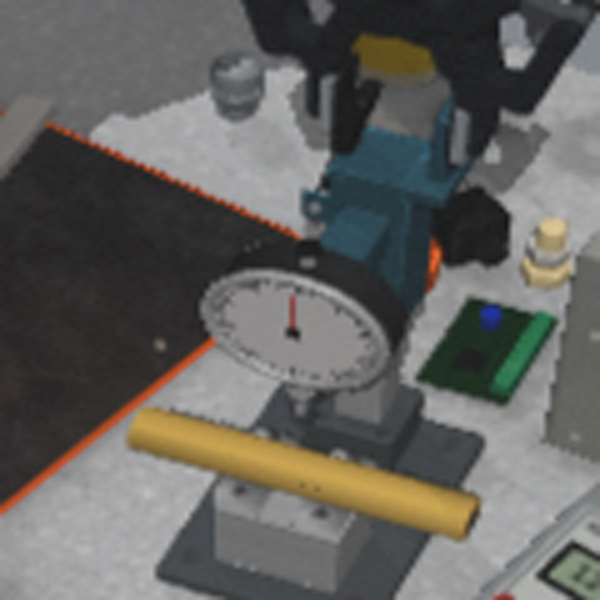

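```bash
python3 -m crank '[[0,0,0,0,0.2,0,-0.2],[0,0,0,0,0.3,0,-0.2],[0,0,0,0,0.3,0,-0.2],[0,0,0,0,0.3,0,-0.2],[0,0,0,0,0.3,0,-0.2],[0,0,0,0,0.3,0,-0.2],[0,0,0,0,0.3,0,-0.2],[0,0,0,0,0.2,0,-0.2],[0,0,0,0,0,0,-0.2],[0,0,0,0,0,0,-0.2]]' 35
python3 - <<'E'
from h import *
from rig import r,cams
s=r.sense();print(s["eef_pos"],s["opening"],s["contact_force"])
im=cams.grab_frame("scene");cv2.imwrite("pics/s19.png",im);cv2.imwrite("pics/s19c.png",cv2.resize(im[190:270,290:370],None,fx=7.5,fy=7.5,interpolation=2))
E
```

```text
clock: 24.78
eef_pos: [600.3, -72.9, 241.3]
tcp_rot: [-1.576, 0.003, 1.741]
contact_force: [1.8, -3.1, -3.0]
opening: 0.531
[600.32 -72.93 241.31] 0.530829288001708 [ 1.81 -3.08 -3.03]
```

View pics/s19c.png

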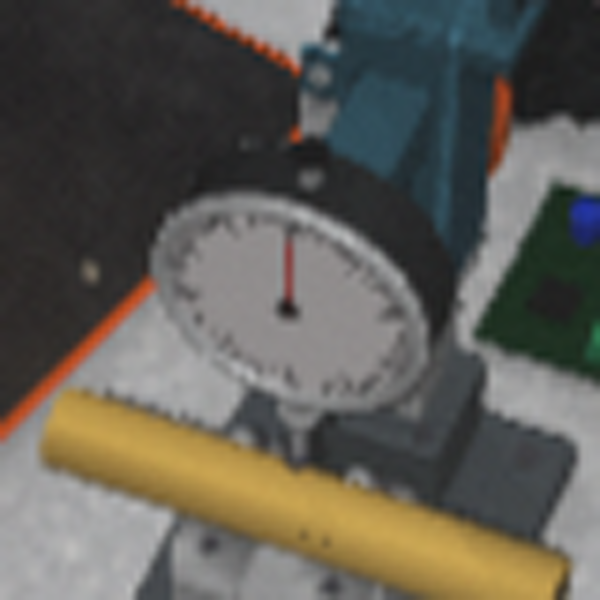

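```bash
python3 -m crank '[[0,0,0,0,0.2,0,-0.2],[0,0,0,0,0.2,0,-0.2],[0,0,0,0,0.2,0,-0.2],[0,0,0,0,0.2,0,-0.2],[0,0,0,0,0.1,0,-0.2],[0,0,0,0,0,0,-0.2],[0,0,0,0,0,0,-0.2],[0,0,0,0,0,0,-0.2],[0,0,0,0,0,0,-0.2],[0,0,0,0,0,0,-0.2]]' 35
python3 - <<'E'
from h import *
from rig import r,cams
s=r.sense();print(s["eef_pos"],s["opening"],s["contact_force"])
im=cams.grab_frame("scene");cv2.imwrite("pics/s20.png",im);cv2.imwrite("pics/s20c.png",cv2.resize(im[200:270,300:370],None,fx=8,fy=8,interpolation=2))
E
```

```text
clock: 25.67
eef_pos: [600.3, -72.9, 231.1]
tcp_rot: [-1.575, 0.003, 1.741]
contact_force: [1.4, -3.0, -2.6]
opening: 0.533
[600.31 -72.93 231.06] 0.5331287970480378 [ 1.4  -3.01 -2.59]
```

View pics/s20c.png

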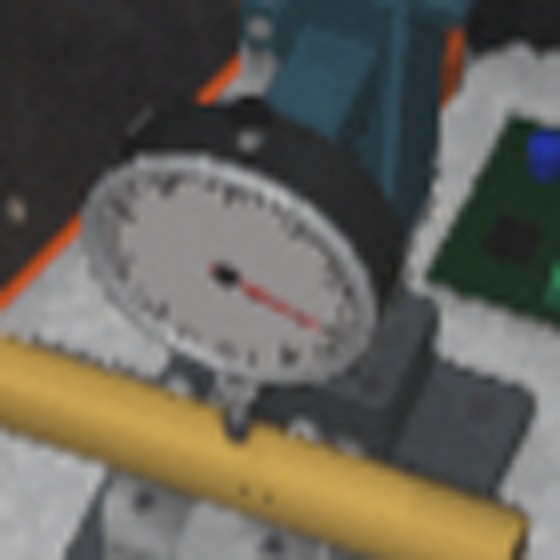

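```bash
python3 - <<'E'
from h import *
from rig import r,cams
c=np.array([554.5,-75.8,0]);R=Rn.from_euler('z',9.8,degrees=True).as_matrix()
im=cv2.imread("pics/s20.png");h=cv2.cvtColor(im,cv2.COLOR_BGR2HSV).astype(int)
m=((h[...,0]<12)|(h[...,0]>170))&(h[...,1]>60);m[:218]=0;m[250:]=0;m[:,:312]=0;m[:,348:]=0
# limit to dial face
ys,xs=np.where(m);print(list(zip(xs,ys)))
for z in(170,174,178,182,190):
  p0=c+R@[-46,0,z];print(z,proj(cams,"scene",p0))
p0=c+R@[-46,0,176];a=proj(cams,"scene",p0)
A=np.array([proj(cams,"scene",p0+R@[0,-25,0])-a,proj(cams,"scene",p0+[0,0,25])-a]).T/25
hub=np.array([300+226/8-.44,200+273/8-.44]);tip=np.array([300+325/8-.44,200+330/8-.44])
v=np.linalg.solve(A,tip-hub);print(A,hub,v,np.degrees(np.arctan2(v[0],v[1])))
E
```

```text
[(np.int64(330), np.int64(235)), (np.int64(331), np.int64(236)), (np.int64(332), np.int64(236)), (np.int64(332), np.int64(237)), (np.int64(333), np.int64(237)), (np.int64(334), np.int64(238)), (np.int64(335), np.int64(238)), (np.int64(337), np.int64(239)), (np.int64(338), np.int64(240)), (np.int64(339), np.int64(240))]
170 [328.6  236.64]
174 [328.64 235.34]
178 [328.69 234.04]
182 [328.74 232.73]
190 [328.84 230.09]
[[ 0.48  0.01]
 [ 0.16 -0.33]] [327.81 233.69] [26.09 -8.76] 108.55776496876797
```

```bash
python3 -m crank '[[0,0,0,0,-0.3,0,-0.2],[0,0,0,0,-0.5,0,-0.2],[0,0,0,0,-0.5,0,-0.2],[0,0,0,0,-0.5,0,-0.2],[0,0,0,0,-0.5,0,-0.2],[0,0,0,0,-0.5,0,-0.2],[0,0,0,0,-0.5,0,-0.2],[0,0,0,0,-0.4,0,-0.2],[0,0,0,0,0,0,-0.2],[0,0,0,0,0,0,-0.2]]' 45
python3 - <<'E'
from h import *
from rig import r,cams
s=r.sense();print(s["eef_pos"],s["opening"],s["contact_force"])
E
```

```text
clock: 26.55
eef_pos: [600.3, -73.1, 260.9]
tcp_rot: [-1.572, 0.002, 1.74]
contact_force: [2.4, -3.7, -5.2]
opening: 0.521
[600.32 -73.09 260.86] 0.5212724073877156 [ 2.37 -3.74 -5.24]
```

```bash
python3 -m crank '[[0,0,0,0,-0.3,0,-0.2],[0,0,0,0,-0.4,0,-0.2],[0,0,0,0,-0.4,0,-0.2],[0,0,0,0,-0.3,0,-0.2],[0,0,0,0,-0.2,0,-0.2],[0,0,0,0,-0.2,0,-0.2],[0,0,0,0,0,0,-0.2],[0,0,0,0,0,0,-0.2],[0,0,0,0,0,0,-0.2],[0,0,0,0,0,0,-0.2]]' 45
python3 - <<'E'
from h import *
from rig import r,cams
s=r.sense();print(s["eef_pos"],s["opening"],s["contact_force"])
E
```

```text
clock: 27.38
eef_pos: [600.3, -73.1, 275.1]
tcp_rot: [-1.571, 0.001, 1.74]
contact_force: [3.1, -3.6, -5.0]
opening: 0.521
[600.32 -73.11 275.06] 0.5211929952184495 [ 3.09 -3.56 -5.02]
```

```bash
python3 -m crank '[[0,0,0,0,-0.2,0,-0.2],[0,0,0,0,-0.1,0,-0.2],[0,0,0,0,0,0,-0.2],[0,0,0,0,0,0,-0.2],[0,0,0,0,0,0,-0.2],[0,0,0,0,0,0,-0.2],[0,0,0,0,0,0,-0.2],[0,0,0,0,0,0,-0.2],[0,0,0,0,0,0,-0.2],[0,0,0,0,0,0,-0.2]]' 45
python3 - <<'E'
from h import *
from rig import r,cams
s=r.sense();print(s["eef_pos"],s["opening"],s["contact_force"])
im=cams.grab_frame("scene");cv2.imwrite("pics/s21.png",im);cv2.imwrite("pics/s21c.png",cv2.resize(im[190:270,290:370],None,fx=7.5,fy=7.5,interpolation=2))
E
```

```text
clock: 28.22
eef_pos: [600.3, -73.1, 277.5]
tcp_rot: [-1.571, 0.001, 1.74]
contact_force: [2.8, -2.7, -5.4]
opening: 0.525
[600.3  -73.11 277.47] 0.5247842061729995 [ 2.85 -2.71 -5.41]
```

View pics/s21c.png

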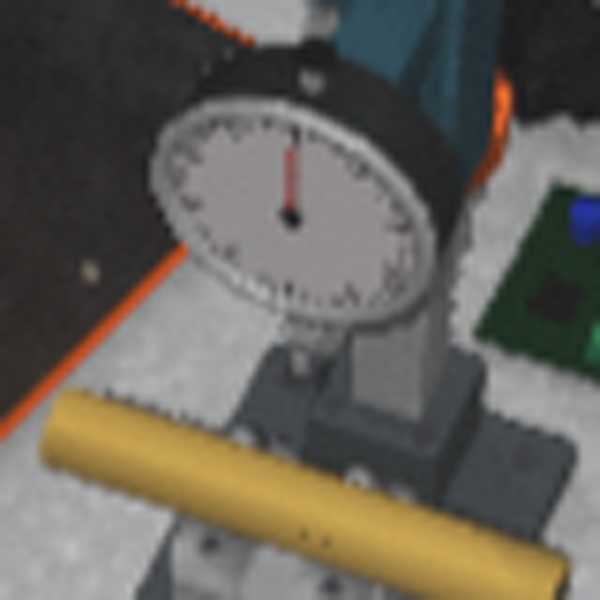

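```bash
python3 -m crank '[[0,0,0,0,-0.1,0,-0.2],[0,0,0,0,0,0,-0.2],[0,0,0,0,0,0,1],[0,0,0,0,0,0,1],[0,0,0,0,0,0,1],[0,0,0,0,0,0,1],[0,0,0,0,0,0,1],[0,0,0,0,0,0,1],[0,0,0,0,0,0,1],[0,0,0,0,0,0,1]]' 45
python3 - <<'E'
from h import *
from rig import r,cams
s=r.sense();print(s["eef_pos"],s["opening"],s["contact_force"])
im=cams.grab_frame("scene");cv2.imwrite("pics/s22.png",im);cv2.imwrite("pics/s22c.png",cv2.resize(im[190:270,290:370],None,fx=7.5,fy=7.5,interpolation=2))
# hub row via template of dial hub/face between images
t=cv2.imread("pics/s21.png")
for a in("s0ref",): pass
def hub(n):
    g=cv2.imread(f"pics/{n}.png",0).astype(float)
    w=255-g[195:245,318:340]
    return n
ref=cv2.imread("pics/s21.png",0)
from itertools import product
tpl=cv2.resize(ref[200:222,314:346],None,fx=10,fy=10,interpolation=2)
for n in("scene0","s10","s14","s18","s19","s21","s22"):
    g=cv2.resize(cv2.imread(f"pics/{n}.png",0)[190:260,305:355],None,fx=10,fy=10,interpolation=2)
    v=cv2.matchTemplate(g,tpl,cv2.TM_CCOEFF_NORMED);_,mx,_,loc=cv2.minMaxLoc(v);print(n,mx,(loc[1]-100)/10)
E
```

```text
clock: 29.1
eef_pos: [599.8, -72.0, 279.9]
tcp_rot: [-1.571, 0.001, 1.742]
contact_force: [0.4, -0.9, 0.3]
opening: 0.999
[599.8  -71.99 279.89] 0.9989834698779918 [ 0.36 -0.88  0.29]
scene0 0.9637979865074158 20.3
s10 0.980932891368866 3.6
s14 0.9805325269699097 3.6
s18 0.9794842600822449 4.5
s19 0.9776967167854309 12.8
s21 0.9996997714042664 0.0
s22 0.9790099859237671 1.4
```

View pics/s22c.png

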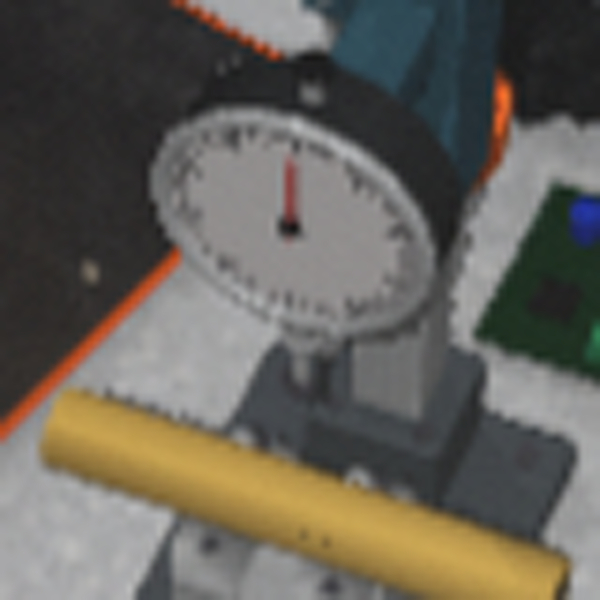

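```bash
python3 -m crank '[[0,0,0,0,-1.5,0,1],[0,0,0,0,-2.5,0,1],[0,0,0,0,-2.5,0,1],[0,0,0,0,-1.5,0.5,1],[0,0,0,0.8,0,1,1],[0,6,0,1.3,0,1.7,0.5],[0,6,0,1.3,0,2,0],[0,6,0,1.2,0,2.2,0],[0,6,0,1,0,2.4,0],[0,6,0,0.8,0,2.6,0]]' 60
python3 - <<'E'
from h import *
from rig import r,cams
s=r.sense();print(s["qpos"],s["opening"])
plan(s,[496.2,45,200],Rt(9.8,-35),11,11)
E
```

```text
clock: 29.98
eef_pos: [471.2, -2.9, 357.2]
tcp_rot: [-1.567, 0.003, 1.195]
contact_force: [0.1, 1.1, -0.4]
opening: 0.498
[-0.01  0.01  1.8  -0.    1.34 -1.2 ] 0.49784919371469344
err mm [  24.99   47.89 -157.19] deg [-31.98  56.89  17.63]
[-2.91, 5.17, 1.6] [0.49, 1.43, -0.06]
[-2.91, 5.17, 1.6] [0.53, 1.41, 0.06]
[-2.91, 5.17, 1.6] [0.56, 1.39, 0.18]
[-2.91, 5.17, 1.6] [0.58, 1.36, 0.3]
[-2.91, 5.17, 1.6] [0.58, 1.33, 0.42]
[-2.91, 5.17, 1.6] [0.58, 1.29, 0.54]
[-2.91, 5.17, 1.6] [0.56, 1.24, 0.66]
[-2.91, 5.17, 1.6] [0.53, 1.19, 0.77]
[-2.91, 5.17, 1.6] [0.48, 1.13, 0.87]
[-2.91, 5.17, 1.6] [0.43, 1.07, 0.97]
[-2.91, 5.17, 1.6] [0.37, 1.01, 1.06]
```

```bash
python3 - <<'E'
from h import *
from rig import r,cams
plan(r.sense(),[490,65,220],Rt(9.8,-35),10,10)
E
```

```text
err mm [  18.79   67.89 -137.19] deg [-31.98  56.89  17.63]
[-3.2, 5.69, 1.76] [0.7, 1.37, 0.07]
[-3.2, 5.69, 1.76] [0.73, 1.34, 0.22]
[-3.2, 5.69, 1.76] [0.74, 1.3, 0.36]
[-3.2, 5.69, 1.76] [0.74, 1.25, 0.51]
[-3.2, 5.69, 1.76] [0.72, 1.2, 0.65]
[-3.2, 5.69, 1.76] [0.69, 1.14, 0.78]
[-3.2, 5.69, 1.76] [0.64, 1.07, 0.91]
[-3.2, 5.69, 1.76] [0.57, 1.0, 1.03]
[-3.2, 5.69, 1.76] [0.49, 0.92, 1.14]
[-3.2, 5.69, 1.76] [0.4, 0.84, 1.23]
```

```bash
python3 -m crank '[[-3.2,5.7,1.8,1.2,0.8,0.1,0],[-3.2,5.7,1.8,1.2,0.8,0.3,0],[-3.2,5.7,1.8,0.9,1.2,0.4,0],[-3.2,5.7,1.8,0.7,1.2,0.6,0],[-3.2,5.7,1.8,0.7,1.2,0.7,0],[-3.2,5.7,1.8,0.6,1.2,0.8,0],[-3.2,5.7,1.8,0.5,1.2,0.9,0],[-3.2,5.7,1.8,0.5,1,1,0],[-3.2,5.7,1.8,0.4,1,1.1,0],[-2,3.5,1,0.3,0.8,1,0]]'
python3 - <<'E'
from h import *
from rig import r,cams
s=r.sense();print(s["qpos"],s["opening"])
plan(s,[492,50,160],Rt(9.8,-35),5,5)
E
```

```text
clock: 30.82
eef_pos: [473.2, 71.3, 232.8]
tcp_rot: [-2.145, 0.013, 0.228]
contact_force: [-0.6, 1.1, -0.4]
opening: 0.498
[ 0.51  0.24  1.95 -0.59  1.21  0.57] 0.49797917161037014
err mm [ 18.84 -21.33 -72.84] deg [-2.1   3.14  1.19]
[-0.42, 0.63, 0.24] [0.29, 1.49, 0.37]
[-0.42, 0.63, 0.24] [0.29, 1.49, 0.38]
[-0.42, 0.63, 0.24] [0.29, 1.48, 0.4]
[-0.42, 0.63, 0.24] [0.3, 1.48, 0.41]
[-0.42, 0.63, 0.24] [0.3, 1.48, 0.42]
```

```bash
python3 - <<'E'
from h import *
from rig import r,cams
plan(r.sense(),[504.7,13.8,146],Rt(9.8,-35),7,7)
E
```

```text
err mm [ 31.54 -57.53 -86.84] deg [-2.1   3.14  1.19]
[-0.3, 0.45, 0.17] [0.27, 1.53, -0.09]
[-0.3, 0.45, 0.17] [0.27, 1.53, -0.08]
[-0.3, 0.45, 0.17] [0.28, 1.53, -0.07]
[-0.3, 0.45, 0.17] [0.28, 1.53, -0.06]
[-0.3, 0.45, 0.17] [0.29, 1.53, -0.05]
[-0.3, 0.45, 0.17] [0.29, 1.53, -0.04]
[-0.3, 0.45, 0.17] [0.3, 1.53, -0.03]
```

```bash
python3 -m crank '[[-0.4,0.6,0.2,0.4,1.5,-0.1,0],[-0.4,0.6,0.2,0.4,1.6,-0.1,0],[-0.4,0.6,0.2,0.4,1.6,-0.1,0],[-0.4,0.6,0.2,0.3,1.6,-0.1,0],[-0.4,0.5,0.2,0.3,1.6,-0.1,0],[0,0,0,0.3,1.4,0,0],[0,0,0,0.2,0.8,0,0],[0,0,0,0,0,0,0],[0,0,0,0,0,0,0],[0,0,0,0,0,0,0]]'
python3 wr.py w23;python3 - <<'E'
from h import *
from rig import r,cams
plan(r.sense(),[512.5,-31.4,81],Rt(9.8,-35),6,2)
E
```

```text
clock: 31.65
eef_pos: [496.3, 16.7, 137.9]
tcp_rot: [-2.181, 0.012, 0.18]
contact_force: [-0.5, 0.6, -0.3]
opening: 0.503
[496.26  16.66 137.92] [-2.18  0.01  0.18] 0.5031813857395002 [-0.51  0.55 -0.33] 31.65
err mm [ 16.1  -48.21 -57.12] deg [-0.02  0.85 -0.25]
[-0.0, 0.14, -0.04] [0.13, 1.26, -0.14]
[-0.0, 0.14, -0.04] [0.13, 1.26, -0.14]
```

View pics/w23.png

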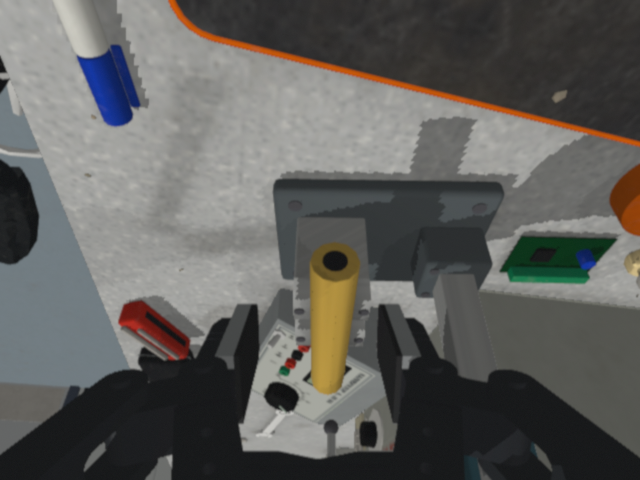

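```bash
python3 -m crank '[[0,0.8,-0.2,0.4,0.8,-0.2,0],[0,0,0,0.4,1.2,-0.2,0],[0,0,0,0.1,1.5,-0.1,0],[0,0,0,0,1.5,-0.1,0],[0,0,0,0,1.3,-0.1,0],[0,0,0,0,0.9,0,0],[0,0,0,0,0.3,0,0],[0,0,0,0,0,0,0],[0,0,0,0,0,0,0],[0,0,0,0,0,0,0]]' 60
python3 - <<'E'
from h import *
from rig import r,cams
s=r.sense();plan(s,[512.5,-31.4,81],Rt(9.8,-35),1,1);print(s["contact_force"])
E
```

```text
clock: 32.53
eef_pos: [519.2, -31.7, 78.4]
tcp_rot: [-2.179, -0.009, 0.172]
contact_force: [-1.1, 0.2, 0.7]
opening: 0.503
err mm [-6.66  0.33  2.65] deg [-0.18 -0.22  0.45]
[-0.18, -0.22, 0.45] [-0.65, -0.31, -0.03]
[-1.1   0.16  0.72]
```

```bash
python3 -m crank '[[-0.2,-0.2,0.4,-0.3,-0.2,0,0],[0,0,0,-0.2,-0.1,0,0],[0,0,0,0,0,0,0],[0,0,0,0,0,0,0],[0,0,0,0,0,0,-0.2],[0,0,0,0,0,0,-0.2],[0,0,0,0,0,0,-0.2],[0,0,0,0,0,0,-0.2],[0,0,0,0,0,0,-0.2],[0,0,0,0,0,0,-0.2]]' 60
python3 wr.py w24; python3 - <<'E'
from h import *
from rig import r,cams
s=r.sense();plan(s,[512.5,-31.4,81],Rt(9.8,-35),1,1);print(s["contact_force"])
E
```

```text
clock: 33.37
eef_pos: [514.6, -29.0, 83.0]
tcp_rot: [-2.182, -0.004, 0.173]
contact_force: [-0.2, -0.8, -0.8]
opening: 0.404
[514.63 -28.97  83.02] [-2.18 -0.    0.17] 0.4035854045782893 [-0.25 -0.76 -0.76] 33.3667
err mm [-2.15 -2.44 -2.02] deg [ 0.01 -0.02  0.26]
[0.01, -0.02, 0.26] [-0.25, 0.28, -0.05]
[-0.73 -0.68 -0.12]
```

View pics/w24.png

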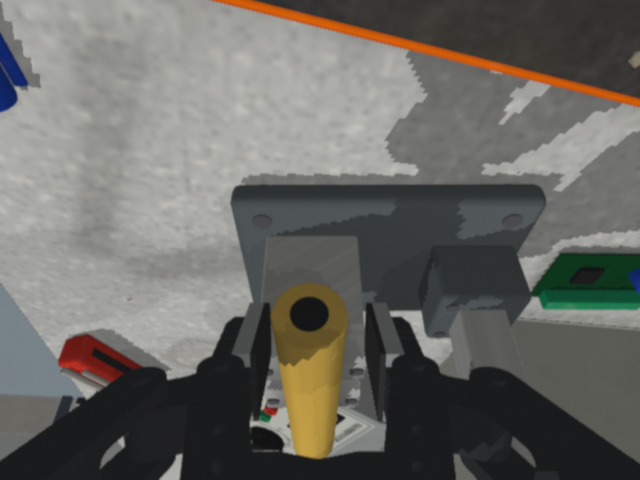

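Bar at column 309, jaws at 317: shift 2 mm in -x, and forward 2 mm, then close.

```bash
python3 -m crank '[[0,0,0,-0.2,0.2,0,-0.2],[0,0,0,0,0,0,-0.2],[0,0,0,0,0,0,-0.2],[0,0,0,0,0,0,-0.6],[0,0,0,0,0,0,-1],[0,0,0,0,0,0,-1],[0,0,0,0,0,0,-1],[0,0,0,0,0,0,-1],[0,0,0,0,0,0,-1],[0,0,0,0,0,0,-1]]' 80
python3 - <<'E'
from h import *
from rig import r,cams
s=r.sense();plan(s,[512.5,-31.4,81],Rt(9.8,-35),1,1);print(s["contact_force"],s["opening"])
E
```

```text
clock: 34.25
eef_pos: [512.4, -30.8, 81.2]
tcp_rot: [-2.182, -0.003, 0.173]
contact_force: [-1.0, 1.2, 0.9]
opening: 0.253
err mm [ 0.11 -0.58 -0.21] deg [ 0.03 -0.03  0.22]
[0.03, -0.03, 0.22] [0.0, 0.05, -0.04]
[-1.05  1.24  0.86] 0.2532966992353727
```

Gripped at the same spot. Lift about 18 mm straight up.

```bash
python3 -m crank '[[0,0,0,0,-0.2,-0.1,-1],[0,0,0,0,-0.3,-0.2,-1],[0,0,0,0,-0.4,-0.3,-1],[0,0,0,0,-0.3,-0.2,-1],[0,0,0,0,-0.2,-0.1,-1],[0,0,0,0,0,0,-1],[0,0,0,0,0,0,-1],[0,0,0,0,0,0,-1],[0,0,0,0,0,0,-1],[0,0,0,0,0,0,-1]]' 80
python3 - <<'E'
from h import *
from rig import r,cams
s=r.sense();plan(s,[512.4,-31.2,81],Rt(9.8,-35),1,1);print(s["contact_force"],s["opening"])
im=cams.grab_frame("scene");cv2.imwrite("pics/s25.png",im);cv2.imwrite("pics/s25c.png",cv2.resize(im[190:300,270:390],None,fx=6,fy=5,interpolation=2))
E
```

```text
clock: 35.08
eef_pos: [511.9, -29.6, 99.0]
tcp_rot: [-2.18, -0.004, 0.173]
contact_force: [-0.3, 0.5, -2.2]
opening: 0.255
err mm [  0.46  -1.6  -17.97] deg [-0.1  -0.05  0.23]
[-0.1, -0.05, 0.23] [0.01, 1.57, 0.89]
[-0.28  0.5  -2.18] 0.25496527647640166
```

View pics/s25c.png

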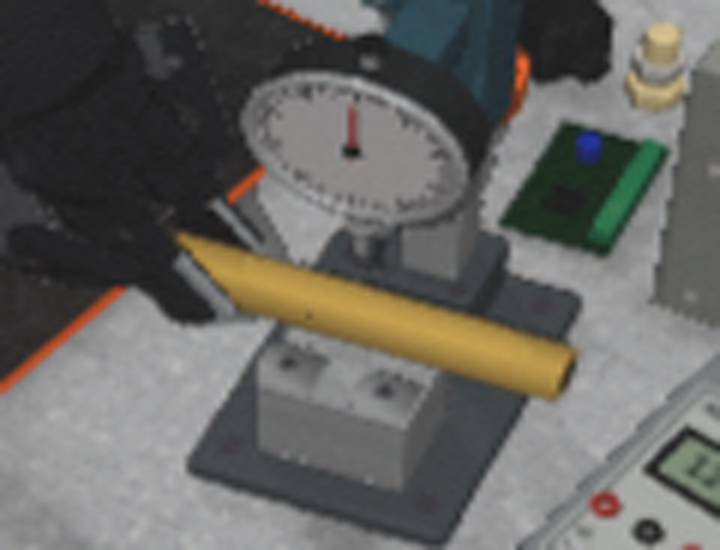

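```bash
python3 -m crank '[[0,0,0,0,0.3,0.1,-1],[0,0,0,0,0.3,0.2,-1],[0,0,0,0,0.3,0.2,-1],[0,0,0,0,0.2,0.1,-1],[0,0,0,0,0.1,0.1,-1],[0,0,0,0,0.1,0,-1],[0,0,0,0,0.1,0,-1],[0,0,0,0,0,0,-1],[0,0,0,0,0,0,-1],[0,0,0,0,0,0,-1]]' 80
python3 - <<'E'
from h import *
from rig import r,cams
s=r.sense();plan(s,[512.4,-31.2,81],Rt(9.8,-35),1,1);print(s["contact_force"],s["opening"])
E
```

```text
clock: 35.97
eef_pos: [512.6, -32.0, 81.5]
tcp_rot: [-2.181, -0.003, 0.173]
contact_force: [-0.4, -0.2, -1.0]
opening: 0.256
err mm [-0.17  0.85 -0.49] deg [-0.06 -0.    0.21]
[-0.06, -0.0, 0.21] [-0.0, -0.01, 0.1]
[-0.4  -0.24 -1.03] 0.2559292880743846
```

```bash
python3 -m crank '[[0,0,0,0,0.1,0.1,-1],[0,0,0,0,0,0.1,-1],[0,0,0,0,0,0,-1],[0,0,0,0,0,0,-1],[0,0,0,0,0,0,-1],[0,0,0,0,0,0,-1],[0,0,0,0,0,0,-0.5],[0,0,0,0,0,0,-0.2],[0,0,0,0,0,0,0],[0,0,0,0,0,0,0]]' 80
python3 - <<'E'
from h import *
from rig import r,cams
s=r.sense();plan(s,[512.4,-31.2,81],Rt(9.8,-35),1,1);print(s["contact_force"],s["opening"])
E
python3 wr.py w26
```

```text
clock: 36.8
eef_pos: [512.8, -32.0, 81.2]
tcp_rot: [-2.184, -0.004, 0.173]
contact_force: [-0.3, -0.3, -1.0]
opening: 0.504
err mm [-0.37  0.85 -0.17] deg [ 0.13 -0.05  0.23]
[0.13, -0.05, 0.23] [-0.02, -0.04, 0.08]
[-0.29 -0.25 -0.96] 0.5041371600414095
[512.77 -32.05  81.17] [-2.18 -0.    0.17] 0.5041371600414095 [-0.29 -0.25 -0.96] 36.8
```

View pics/w26.png

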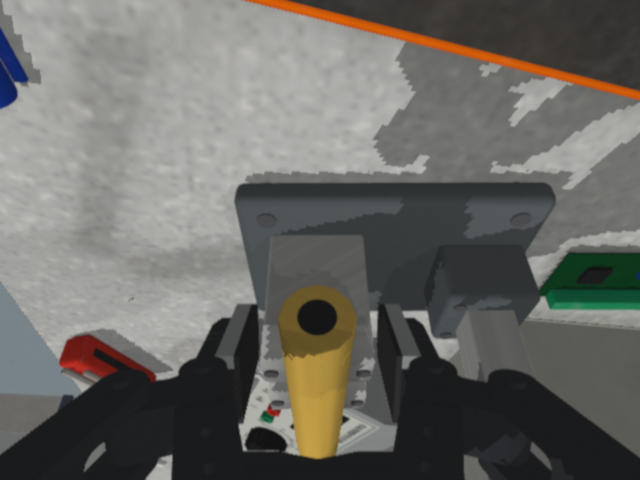

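```bash
python3 -m crank '[[0,0,0,0,-0.4,0.2,0],[0,0,0,0,-0.8,0.3,0],[0,0,0,0,-1.5,0.5,0],[0,0,0,0,-2,0.5,0],[0,0,0,0,-2.5,0.3,0],[0,0,0,0,-2.5,-0.5,0],[0,0,0,0,-2,-1,0],[0,0,0,0,-2,-1,0],[2,-6.2,-2,0,-2,-1,0.5],[2,-6.2,-2,0,-2,-1,1]]' 25
python3 - <<'E'
from h import *
from rig import r,cams
s=r.sense();print(s["contact_force"])
im=cams.grab_frame("scene");cv2.imwrite("pics/s27.png",im);cv2.imwrite("pics/s27c.png",cv2.resize(im[190:300,270:390],None,fx=6,fy=5,interpolation=2))
plan(s,[560,0,350],Rt(99.8),12,12)
E
```

```text
clock: 37.68
eef_pos: [494.8, 54.3, 245.6]
tcp_rot: [-2.102, 0.066, 0.398]
contact_force: [0.2, 0.1, 0.1]
opening: 0.765
[0.21 0.09 0.06]
err mm [ 65.19 -54.34 104.36] deg [ 23.14 -74.01 -23.5 ]
[1.93, -6.17, -1.96] [0.27, -0.45, -0.99]
[1.93, -6.17, -1.96] [0.18, -0.47, -1.0]
[1.93, -6.17, -1.96] [0.08, -0.5, -1.0]
[1.93, -6.17, -1.96] [-0.0, -0.54, -0.98]
[1.93, -6.17, -1.96] [-0.09, -0.57, -0.96]
[1.93, -6.17, -1.96] [-0.17, -0.61, -0.93]
[1.93, -6.17, -1.96] [-0.25, -0.64, -0.88]
[1.93, -6.17, -1.96] [-0.32, -0.68, -0.83]
[1.93, -6.17, -1.96] [-0.38, -0.72, -0.77]
[1.93, -6.17, -1.96] [-0.43, -0.76, -0.7]
[1.93, -6.17, -1.96] [-0.48, -0.8, -0.62]
[1.93, -6.17, -1.96] [-0.51, -0.83, -0.54]
```

View pics/s27c.png

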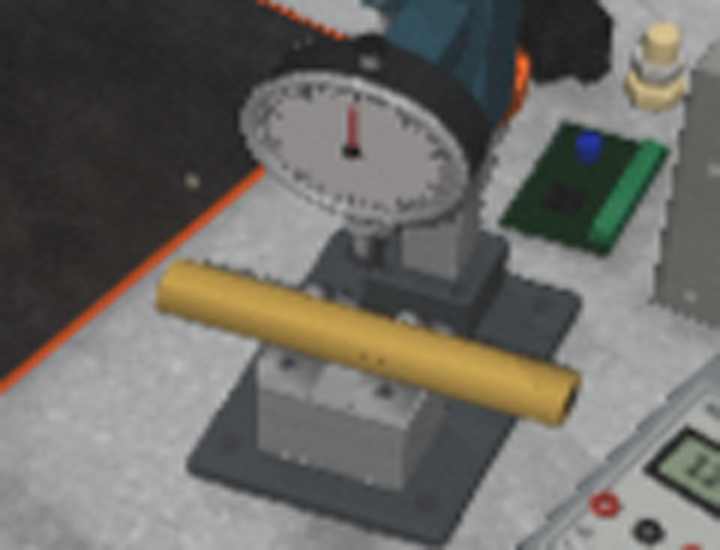

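```bash
python3 -m crank '[[2,-6.2,-2,0,-1.5,-1,1],[2,-6.2,-2,0,-1.5,-1,1],[2,-6.2,-2,0,-1.5,-1,1],[2,-6.2,-2,0,-1.2,-0.8,1],[2,-6.2,-2,-0.2,-1,-0.8,1],[2,-6.2,-2,-0.3,-0.8,-0.8,1],[2,-6.2,-2,-0.5,-0.6,-1,1],[2,-6.2,-2,-0.8,-0.4,-1,1],[2,-6.2,-2,-1.1,-0.2,-1,1],[2,-6.2,-2,-1.3,-0.1,-1,1]]'
python3 - <<'E'
from h import *
from rig import r,cams
s=r.sense()
plan(s,[599.5,-72,350],Rt(99.8),6,6)
E
```

```text
clock: 38.57
eef_pos: [533.5, 10.1, 374.3]
tcp_rot: [-1.651, 0.036, 1.551]
contact_force: [-0.3, 0.8, 0.1]
opening: 0.999
err mm [ 65.97 -82.09 -24.26] deg [  4.39 -10.85  -2.52]
[0.73, -1.81, -0.42] [-1.33, 0.54, -1.09]
[0.73, -1.81, -0.42] [-1.37, 0.52, -1.05]
[0.73, -1.81, -0.42] [-1.4, 0.5, -1.01]
[0.73, -1.81, -0.42] [-1.44, 0.47, -0.97]
[0.73, -1.81, -0.42] [-1.47, 0.45, -0.93]
[0.73, -1.81, -0.42] [-1.5, 0.43, -0.89]
```

```bash
python3 -m crank '[[0.7,-1.8,-0.4,-1.3,0.5,-1.1,1],[0.7,-1.8,-0.4,-1.4,0.5,-1,1],[0.7,-1.8,-0.4,-1.4,0.5,-1,1],[0.7,-1.8,-0.4,-1.2,0.5,-0.9,1],[0.5,-1.4,-0.3,-0.9,0.3,-0.5,1],[0,0,0,-0.3,0,-0.2,1],[0,0,0,0,0,0,1],[0,0,0,0,0,0,1],[0,0,0,0,0,0,1],[0,0,0,0,0,0,1]]'
python3 - <<'E'
from h import *
from rig import r,cams
s=r.sense()
plan(s,[600,-72.5,350],Rt(99.8),1,1)
E
```

```text
clock: 39.4
eef_pos: [586.6, -53.5, 358.9]
tcp_rot: [-1.588, 0.002, 1.712]
contact_force: [-0.3, -0.2, -0.2]
opening: 0.997
err mm [ 13.39 -18.97  -8.86] deg [ 1.01 -1.69 -0.15]
[1.01, -1.69, -0.15] [-2.06, 0.91, -1.04]
```

```bash
python3 -m crank '[[1,-1.7,-0.1,-0.8,0.5,-0.4,1],[0,0,0,-0.7,0.8,-0.4,1],[0,0,0,-0.4,1,-0.2,1],[0,0,0,0,1,0,1],[0,0,0,0,0.8,0,1],[0,0,0,0,0.3,0,1],[0,0,0,0,0,0,1],[0,0,0,0,0,0,1],[0,0,0,0,0,0,1],[0,0,0,0,0,0,1]]'
python3 - <<'E'
from h import *
from rig import r,cams
s=r.sense()
plan(s,[600,-72.5,271],Rt(99.8),1,1)
E
```

```text
clock: 40.23
eef_pos: [598.0, -68.2, 311.8]
tcp_rot: [-1.572, 0.0, 1.741]
contact_force: [-0.6, -0.1, -0.2]
opening: 0.997
err mm [  1.98  -4.31 -40.77] deg [ 0.08 -0.03 -0.  ]
[0.08, -0.03, -0.0] [-0.46, 4.08, -0.12]
```

```bash
python3 -m crank '[[0,0,0,-0.2,0.3,-0.1,1],[0,0,0,-0.2,0.7,0,1],[0,0,0,0,0.8,0,1],[0,0,0,0,0.8,0,1],[0,0,0,0,0.7,0,1],[0,0,0,0,0.4,0,1],[0,0,0,0,0.2,0,1],[0,0,0,0,0,0,1],[0,0,0,0,0,0,0.8],[0,0,0,0,0,0,0.6]]'
python3 wr.py w28;python3 - <<'E'
from h import *
from rig import r,cams
s=r.sense()
plan(s,[600,-72.5,271],Rt(99.8),1,1)
E
```

```text
clock: 41.07
eef_pos: [600.0, -72.3, 268.7]
tcp_rot: [-1.573, 0.0, 1.741]
contact_force: [0.9, -1.0, 0.8]
opening: 0.807
[599.99 -72.35 268.66] [-1.57  0.    1.74] 0.8068039125508718 [ 0.93 -0.97  0.84] 41.0667
err mm [-0.06 -0.16  2.23] deg [ 0.11 -0.04 -0.01]
[0.11, -0.04, -0.01] [-0.01, -0.22, 0.01]
```

View pics/w28.png

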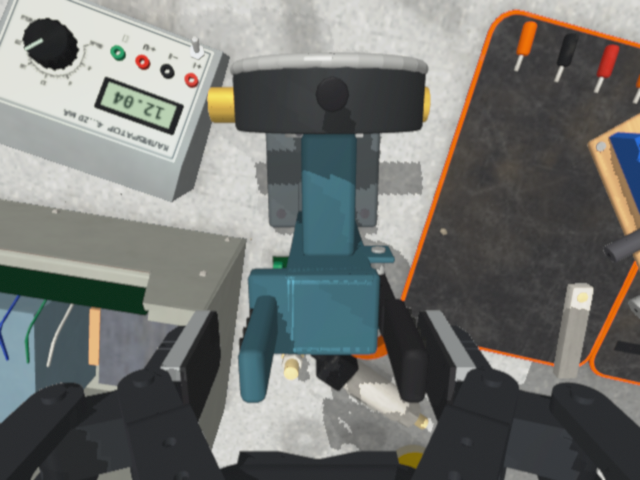

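```bash
python3 -m crank '[[0,0,0,0,-0.1,0,0.5],[0,0,0,0,0,0,0.3],[0,0,0,0,0,0,-0.2],[0,0,0,0,0,0,-0.2],[0,0,0,0,0,0,-0.2],[0,0,0,0,0.2,0,-0.2],[0,0,0,0,0.3,0,-0.2],[0,0,0,0,0.3,0,-0.2],[0,0,0,0,0.3,0,-0.2],[0,0,0,0,0.2,0,-0.2]]' 40
cat > dial.py <<'E'
import sys
from h import *
from rig import r,cams
s=r.sense();print(s["eef_pos"],s["opening"],s["contact_force"])
n=sys.argv[1]
im=cams.grab_frame("scene");cv2.imwrite(f"pics/{n}.png",im);cv2.imwrite(f"pics/{n}c.png",cv2.resize(im[195:270,295:370],None,fx=8,fy=8,interpolation=2))
ref=cv2.imread("pics/s21.png",0);tpl=cv2.resize(ref[200:222,314:346],None,fx=10,fy=10,interpolation=2)
for k in("s22",n):
    g=cv2.resize(cv2.imread(f"pics/{k}.png",0)[190:260,305:355],None,fx=10,fy=10,interpolation=2)
    v=cv2.matchTemplate(g,tpl,cv2.TM_CCOEFF_NORMED);_,mx,_,loc=cv2.minMaxLoc(v);print(k,round(mx,3),(loc[1]-100)/10)
E
python3 dial.py s29
```

```text
clock: 41.95
eef_pos: [600.5, -72.9, 259.2]
tcp_rot: [-1.575, 0.0, 1.74]
contact_force: [0.2, -2.6, -0.6]
opening: 0.528
[600.53 -72.94 259.17] 0.5278424321184794 [ 0.22 -2.58 -0.59]
s22 0.979 1.4
s29 0.983 6.2
```

```bash
python3 -m crank '[[0,0,0,0,0.3,0,-0.2],[0,0,0,0,0.3,0,-0.2],[0,0,0,0,0.3,0,-0.2],[0,0,0,0,0.3,0,-0.2],[0,0,0,0,0.2,0,-0.2],[0,0,0,0,0.1,0,-0.2],[0,0,0,0,0,0,-0.2],[0,0,0,0,0,0,-0.2],[0,0,0,0,0,0,-0.2],[0,0,0,0,0,0,-0.2]]' 40
python3 dial.py s30
```

```text
clock: 42.83
eef_pos: [600.5, -72.9, 240.5]
tcp_rot: [-1.574, -0.0, 1.74]
contact_force: [0.5, -2.5, -4.6]
opening: 0.525
[600.54 -72.91 240.52] 0.524963792536618 [ 0.48 -2.5  -4.65]
s22 0.979 1.4
s30 0.976 12.8
```

View pics/s30c.png

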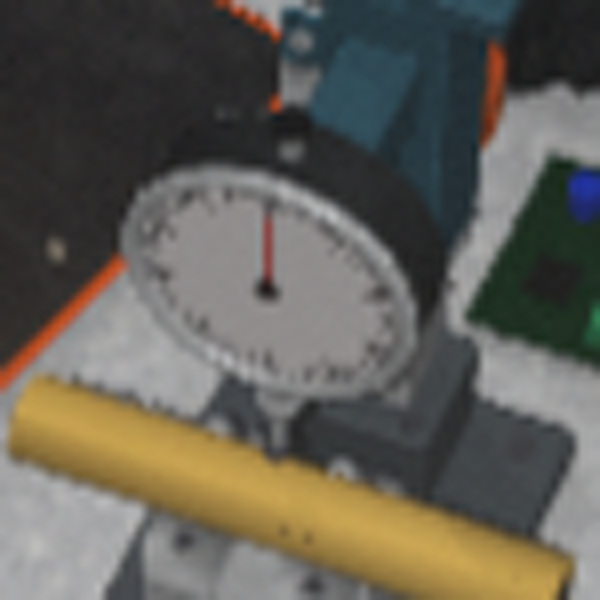

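```bash
python3 -m crank '[[0,0,0,0,0.1,0,-0.2],[0,0,0,0,0.2,0,-0.2],[0,0,0,0,0.1,0,-0.2],[0,0,0,0,0,0,-0.2],[0,0,0,0,0,0,-0.2],[0,0,0,0,0,0,-0.2],[0,0,0,0,0,0,-0.2],[0,0,0,0,0,0,-0.2],[0,0,0,0,0,0,-0.2],[0,0,0,0,0,0,-0.2]]' 40
python3 dial.py s31
```

```text
clock: 43.72
eef_pos: [600.5, -72.9, 236.0]
tcp_rot: [-1.574, -0.0, 1.74]
contact_force: [1.3, -2.3, -5.3]
opening: 0.529
[600.55 -72.92 236.  ] 0.5288058413623962 [ 1.32 -2.26 -5.25]
s22 0.979 1.4
s31 0.977 14.4
```

View pics/s31c.png

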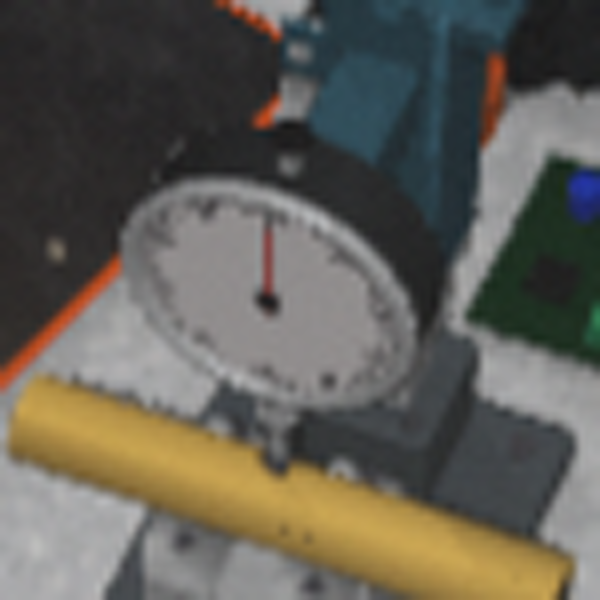

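```bash
python3 -m crank '[[0,0,0,0,0.1,0,-0.2],[0,0,0,0,0.1,0,-0.2],[0,0,0,0,0,0,-0.2],[0,0,0,0,0,0,-0.2],[0,0,0,0,0,0,-0.2],[0,0,0,0,0,0,-0.2],[0,0,0,0,0,0,-0.2],[0,0,0,0,0,0,-0.2],[0,0,0,0,0,0,-0.2],[0,0,0,0,0,0,-0.2]]' 40
python3 dial.py s32
```

```text
clock: 44.6
eef_pos: [600.6, -72.9, 233.8]
tcp_rot: [-1.574, -0.0, 1.74]
contact_force: [1.5, -2.6, -3.9]
opening: 0.528
[600.58 -72.91 233.8 ] 0.5280669514117331 [ 1.53 -2.59 -3.91]
s22 0.979 1.4
s32 0.975 15.1
```

View pics/s32c.png

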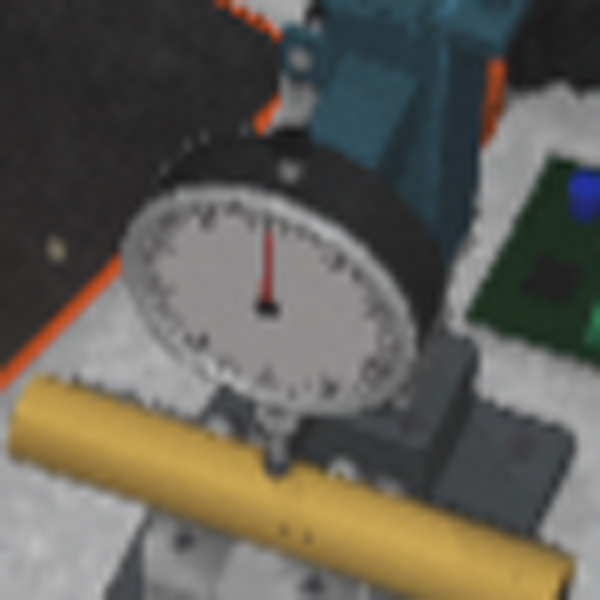

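```bash
python3 -m crank '[[0,0,0,0,0.1,0,-0.2],[0,0,0,0,0,0,-0.2],[0,0,0,0,0,0,-0.2],[0,0,0,0,0,0,-0.2],[0,0,0,0,0,0,-0.2],[0,0,0,0,0,0,-0.2],[0,0,0,0,0,0,-0.2],[0,0,0,0,0,0,-0.2],[0,0,0,0,0,0,-0.2],[0,0,0,0,0,0,-0.2]]' 40
python3 dial.py s33
```

```text
clock: 45.48
eef_pos: [600.5, -72.9, 232.9]
tcp_rot: [-1.574, -0.0, 1.74]
contact_force: [0.9, -3.3, -3.8]
opening: 0.525
[600.54 -72.91 232.85] 0.5250721184389606 [ 0.88 -3.33 -3.76]
s22 0.979 1.4
s33 0.966 15.4
```

View pics/s33c.png

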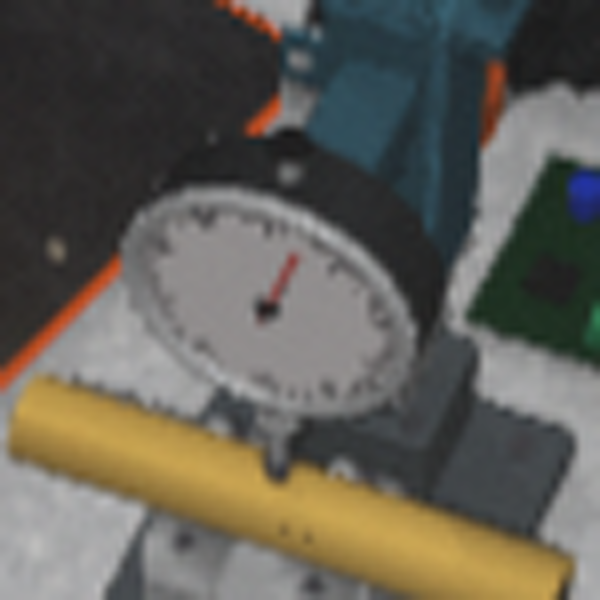

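```bash
python3 -m crank '[[0,0,0,0,0,0,1],[0,0,0,0,0,0,1],[0,0,0,0,0,0,1],[0,0,0,0,0,0,1],[0,0,0,0,0,0,1],[0,0,0,0,0,0,1],[0,0,0,0,0,0,1],[0,0,0,0,0,0,1],[0,0,0,0,0,0,1],[0,0,0,0,0,0,1]]' 40
python3 dial.py s34
```

```text
clock: 46.37
eef_pos: [601.4, -72.5, 235.0]
tcp_rot: [-1.577, 0.002, 1.742]
contact_force: [-0.4, 0.4, -1.2]
opening: 0.997
[601.44 -72.52 235.02] 0.9974488550822846 [-0.45  0.38 -1.15]
s22 0.979 1.4
s34 0.965 16.2
```

View pics/s34c.png

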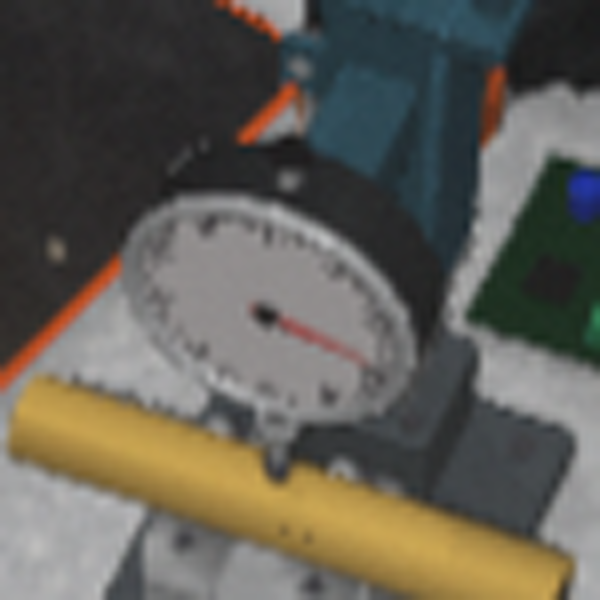

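```bash
python3 -m crank '[[0,0,0,0,-0.5,0,1],[0,0,0,0,-1.5,0,1],[0,0,0,0,-2,0,1],[0,0,0,0,-2.5,0,1],[0,0,0,0,-2.5,0,1],[0,0,0,0,-2,0,1],[0,0,0,0,-1,0,1],[0,0,0,0,0,0,1],[0,0,0,0,0,0,1],[0,0,0,0,0,0,1]]' 40
python3 dial.py s35; python3 - <<'E'
from h import *
hub=np.array([295+265/8,195+314/8]);tip=np.array([295+368/8,195+363/8])
v=np.linalg.solve(np.array([[.48,.01],[.16,-.33]]),tip-hub);print(np.degrees(np.arctan2(v[0],v[1])))
from rig import cams
cv2.imwrite("pics/t35.png",cams.grab_frame("top")[150:330,80:480])
E
```

```text
clock: 47.25
eef_pos: [599.3, -72.4, 360.0]
tcp_rot: [-1.574, 0.001, 1.742]
contact_force: [-0.5, -0.2, -0.9]
opening: 1.0
[599.31 -72.37 360.04] 0.9998284026109643 [-0.48 -0.16 -0.93]
s22 0.979 1.4
s35 0.964 16.2
101.53982959762901
```

View pics/s35.png

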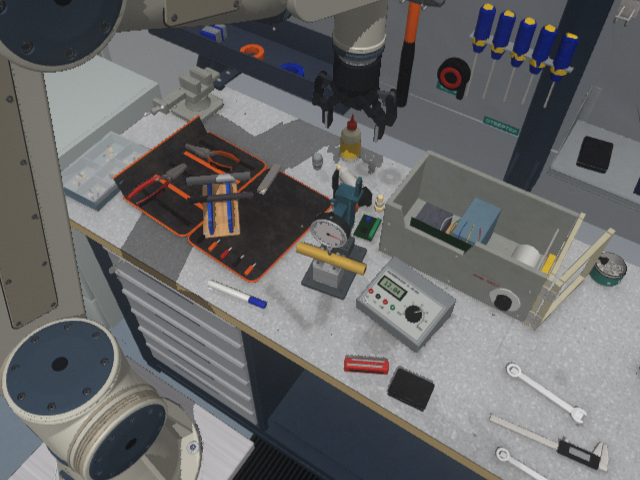

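View pics/s35c.png

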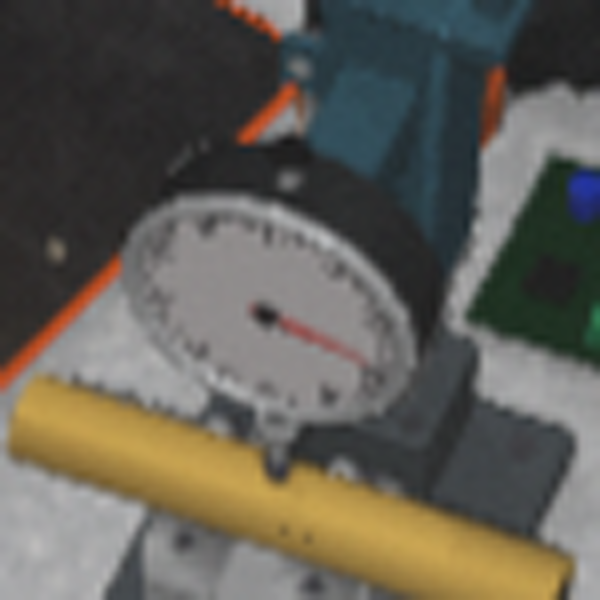

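View pics/t35.png

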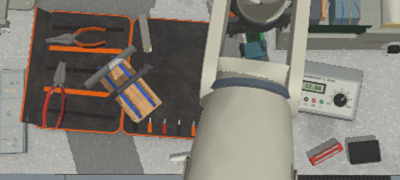

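The reading is steady at about 101° (2.8–3 mm), the gripper is clear, and the other bars and the case are where they were. I'm handing the job in.

```bash
python3 -c "
from rig import order
print(order.sign_off())"
```

```text
the job is handed in; nothing more can be done
None
```

The brass bar lies in the V-block with the gauge tip pushed in about 3 mm and the head held by the pawl. One step had to be redone, because my first lift of the head stopped a tooth short.

**What went wrong:** I took the head's starting height for 0.006 when it was 0. The first lift therefore settled at 0.048 instead of 0.054. I found this only after laying the bar and lowering the head once, with the tip pushed in about 3 mm.

**How I mended it:**
- I raised the head to its upper stop and released it. The scene view showed it drop about 4 mm, which fits the 0.054 tooth.
- I lifted the bar about 18 mm clear of the block, laid it back and let go, so the order asked was kept on the second pass.
- I squeezed the lever, lowered the head until the pointer began to move, and released it.

**Last checks:**
- **Gauge:** The pointer was steady at about 101–108°, or 2.8–3 mm in. The head is on the 0.012 tooth, and the reading did not change when the gripper withdrew.
- **Bar:** It is seated. Centring along the groove was measured after the first laying, to within about 3 mm; the two camera estimates disagreed by that much. After the second laying I only checked it by eye.
- **Forces:** The readings I took never exceeded about 10 N.
- **Surroundings:** The steel bar, the dark bar and the black case look unmoved. The gripper was about 100 mm clear of the stand.
- **Time:** It was handed in at about 47 s.

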